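Get the grey bottle from behind the droppers and stow the beaker in its place

ROBOT

A 6-joint arm with a two-finger parallel gripper is mounted at the origin on a cart in front of the work surface, level with it; the furniture and walls round the work are solid. World frame = base frame: x ahead of the robot, y to its left, z up, the work surface at z = 0. Lengths are in m, angles in rad, forces in N, time in s.
With the tool pointing down it reaches from about 0.35 to 0.85 m from the base axis. Payload 8.1 kg.
Tool frame: the origin (TCP) lies at the very end of the fingers, on their centre line; the grasp point (between the pads) lies 19 mm behind it; z points along the fingers, y is the line along which they close (so a half turn about z gives the same grasp; the last joint's range is limited). The gripper opens to 93 mm and grips with 3 to 60 N. Pads are 15 mm wide; open, the fingers measure 128 mm over their backs; the gripper's body (75 mm by 188 mm) begins 65 mm behind the grasp point.
Start: joints at [-1.308, 0.13, 1.488, -0, 1.523, -0.085], TCP at [0.205, -0.564, 0.179] pointing down, gripper open.
Joint ranges: [-2.96, 2.96], [-0.89, 2.26], [0.02, 2.5], [-1.34, 4.48], [0, 2.73], [-2.66, 2.66]. Speed limits (rad/s): [2.39, 2.39, 2.79, 3.14, 3.14, 3.14].

INTERFACE

Orientations are given as a rotation vector (axis times angle).
In Python, from plant import read_state, eyes, workorder gives the robot as it stands. The module is installed in compiled form; this text tells all that it offers.
- The arm moves only by the tool play_rows, never from a script. Its argument "targets" is one flat list of numbers, 4 for each row, row after row: the shift along the tool's x, y, z in cm, then the turn about the tool's z in degrees. In form: [dx, dy, dz, roll, dx, dy, dz, roll, ...]. A call has 1 to 8 rows; each row is the pose to reach, as a shift and turn from the pose commanded when the call began, along the tool's axes at that moment; what a row does not reach only later rows make up. A row lasts 1/12 s, in which the tool goes at most 41.7 mm and 7.16 degrees, less where a joint would pass 70% of its speed; a pose out of reach is approached as far as the arm can. A call with a gripper value outside its range is refused whole. "grip" is the finger opening in cm, from 0 to 9.3, set as the call begins (left out, the last holds). The fingers move at their own pace and stop on an object; "grip_force" is the grip in N (left out, the last holds). Time passes only in rows, so rows that repeat a pose let the fingers close. It gives the time, the measured TCP pose, the force, the opening and the grip force at its end, in the units of the state.
- read_state(): the state, without advancing time (a new reading comes with each control period).
- eyes.read_camera(name): name is "scene" or "top" or "wrist"; returns a dict with "image" (384x512x3 uint8, red, green, blue), "vfov" (degrees; the focal length in pixels is half the picture's height over the tangent of half this angle, whatever the lens; pixels are square), "cx", "cy" (the principal point, pixels), "cam_to_world" (4x4, takes a point from camera to world coordinates); the wrist camera has in their place "T_tool_cam" (4x4, takes a point from camera to tool coordinates, whose origin is the TCP and whose axes are the flange's). Camera axes: x right, y up, looking along -z (the intrinsics and any distortion apply to the point x, -y, -z); pixel columns grow to the right and rows downward; lengths in m; the calibration is good to about 2 mm. The wrist camera is an equidistant fisheye: a pixel r from the principal point sees the ray r / f radians off the axis. A picture is of the moment at which its call begins: read the wrist's pose just before it. There is no depth.
- workorder.close_job(): hands the job in; it is judged then, once.
The state is a dict: "t": time; "q": joint angles; "dq": joint speeds; "joint_torque": joint torques, N m; "tool_pos": TCP position; "orientation": TCP orientation; "force": force on the tool from outside, world axes, zero at the start; "wrist_torque": the same for the moment, N m; "opening": finger opening in m; "gripper_force": force on a finger pad.
Only numpy, scipy, OpenCV 4.12 (cv2) and the standard library are available. Lean on these libraries where they do the work, as an engineer would, in place of code of your own. Each camera call takes 0.05 s, during which the arm holds its last target. There are 200 camera calls.

TASK

Get the small grey bottle that stands behind the two dropper bottles on the bottle stand: first lift both droppers over into the side tray and leave them standing there, then set the grey bottle on the middle of the white tile, and stand the loose beaker on the back disc that it has left free. Last put each dropper back on the very front disc it came from; everything ends upright, and the evaporating dish and petri dish stay where they are.

Things in the scene. Friction and masses are not known exactly. Their poses are not given: they have to be found in the camera images.
- stand: Low plywood bottle stand, fixed, 156 (x) x 184 (y) mm, board top 12 mm above the bench; 8 mm wide rails on the back (+x) and sides rise 12 mm more. Origin: centre of underside; front faces -x. Dark flush rubber discs: two front ones, 62 mm wide, at x -38, y +-45 mm (the droppers stand on them at the start, either way round), one at the back, 52 mm wide, at x +18, y 0 (grey bottle)
- back_place (a point): Centre of the stand's back disc, at the height of the board's top (12 mm above the bench); axes as the stand's
- side_tray: Low white plastic tray, fixed, 176 (its x) x 110 (its y) x 14 mm, walls and floor 4 mm thick, open on top: the side area, with room for both droppers side by side along its x (for example at x = -42 and +42 mm). Origin: centre of its underside
- tile: Flat white ceramic tile, fixed, 100 x 100 x 7 mm. Origin: centre of its underside; its top is 7 mm above that
- tall_dropper: The taller, wider amber dropper bottle with black screw collar and red rubber bulb, 54 mm wide, 135 mm high, about 0.11 kg, loose. Origin: centre of its underside, z up along it. Collar 31 mm wide from 85 to 101 mm up (shoulders slope below it), bulb 18 mm wide above. Lift it from above by the collar, fingertips 90 mm up, the bulb between the fingers
- short_dropper: The shorter, narrower amber dropper bottle with black screw collar and red rubber bulb, 41 mm wide, 109 mm high, about 0.07 kg, loose. Origin: centre of its underside, z up along it. Collar 26 mm wide from 59 to 75 mm up (shoulders slope below it), bulb 15 mm wide above. Lift it from above by the collar, fingertips 64 mm up, the bulb between the fingers
- grey_bottle: Small open grey glass bottle, 37 mm wide, 78 mm high, 0.06 kg, loose, round body to grasp about 40 mm up. Origin: centre of its underside, z up along the bottle
- beaker: Small clear glass beaker with a spout, 37 mm wide, 53 mm high, 0.04 kg, loose, open on top; at the start it stands on the bench about 115 mm from the centre of the tile, on the robot's side of it. Origin: centre of its underside, z up
- evap_dish: White porcelain evaporating dish, 70 mm wide, 30 mm high, loose, near the front edge of the bench; a bystander. Origin: centre of its underside
- petri_dish: Shallow clear glass petri dish, 57 mm wide, 13 mm high, loose, near the front edge of the bench; a bystander. Origin: centre of its underside
Not all that is in view belongs to the job. Leave any blue or turquoise look-alike of the grey_bottle alone.

How it is judged:
By the outcome, as a careful person would: the job done as asked, in the order asked, and still so for the second after the job is handed in, with the robot touching nothing.
It also fails if it takes over 144 s, if anything falls off the work surface, if the arm or the gripper's body presses on something with over 40 N, if the wrist force passes 120 N, or if a joint passes its speed limit or range.

## Working session

There is one attempt and no reset: what is moved stays moved. The work goes in short steps, Python scripts to look and compute and a tool call to move; the robot and the scene stay as the last step left them, time stands still between calls to the robot, and variables do not carry over. Pictures are saved under pics/ and viewed, at most 14 in all, crops included, and the job is handed in when it is done.

Besides the shell and the picture viewer there is one more tool, called after "Call:" as name(argument=value, ...) on one line, values as JSON. play_rows: Moves the arm, as the interface text tells. Its arguments: {"type":"object","properties":{"targets":{"type":"array"},"grip":{"type":"number"},"grip_force":{"type":"number"}},"required":["targets"]}

```bash
mkdir -p pics; python3 - <<'E'
from plant import read_state, eyes
import cv2,numpy as np
s=read_state(); print({k:np.round(s[k],3) for k in('t','q','tool_pos','orientation','opening')})
for n in('scene','top'):
    r=eyes.read_camera(n); print(n,r['vfov'],r['cx'],r['cy'],np.round(r['cam_to_world'],4).tolist(),[k for k in r])
    cv2.imwrite(f'pics/{n}0.png',cv2.resize(r['image'][:,:,::-1],(800,600),interpolation=cv2.INTER_CUBIC))
    np.savez(f'{n}.npz',**{k:r[k] for k in('image','vfov','cx','cy','cam_to_world')})
E
```

```text
{'t': np.float64(0.0), 'q': array([-1.308,  0.131,  1.489, -0.   ,  1.523, -0.085]), 'tool_pos': array([ 0.204, -0.563,  0.178]), 'orientation': array([-3.092, -0.543,  0.   ]), 'opening': np.float64(0.093)}
scene 42.95897068429087 254.59290564150785 189.27474188714783 [[0.5221, 0.3732, -0.7669, -0.4973], [-0.8528, 0.24, -0.4638, -0.6277], [0.0109, 0.8961, 0.4436, 0.6135], [0.0, 0.0, 0.0, 1.0]] ['image', 'vfov', 'cx', 'cy', 'cam_to_world']
top 54.74418922657999 252.82712542072673 186.90576748900259 [[0.0018, 0.9887, -0.1499, 0.3176], [-0.9998, 0.0047, 0.0191, -0.0108], [0.0196, 0.1498, 0.9885, 1.0542], [0.0, 0.0, 0.0, 1.0]] ['image', 'vfov', 'cx', 'cy', 'cam_to_world']
```

View pics/scene0.png

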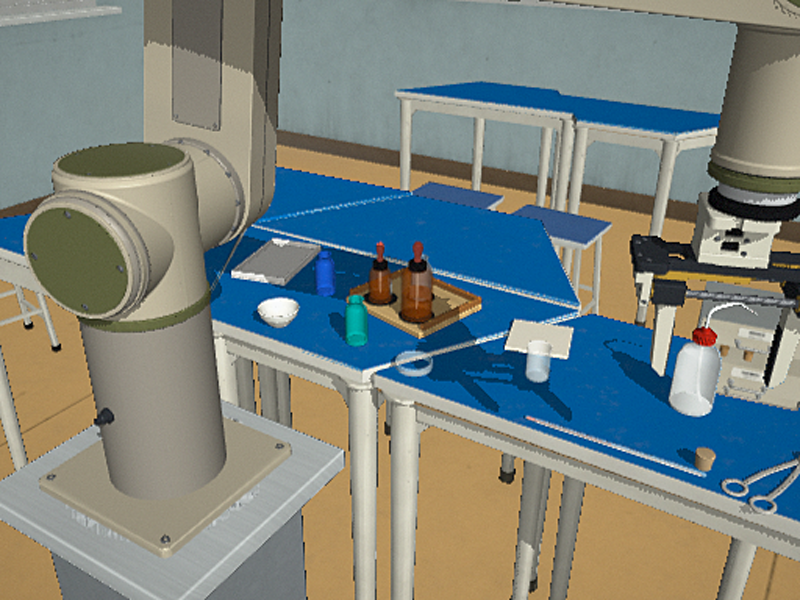

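View pics/top0.png

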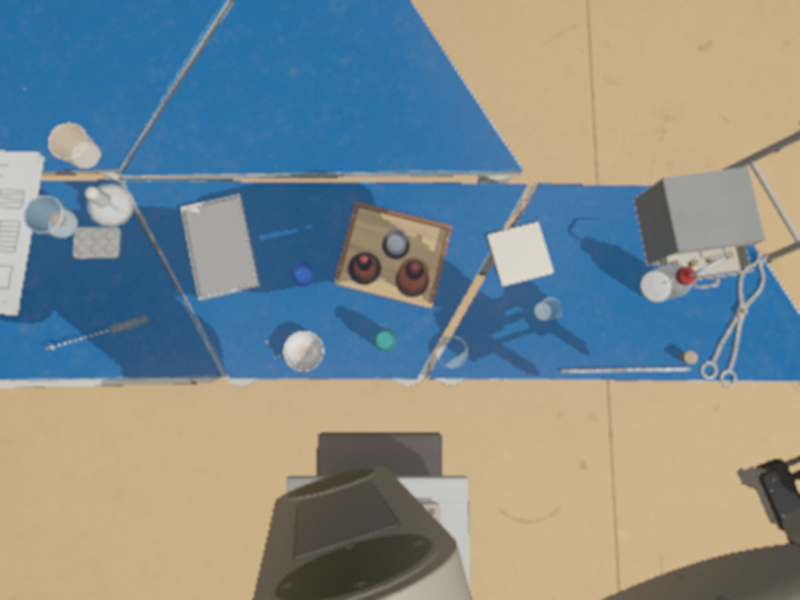

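Top view (800 px scale): grey bottle (396,243) behind the droppers; look-alikes blue (303,272) and turquoise (386,340). Tall dropper is the right one (413,278), short the left (364,267). Loose beaker (546,309) near the tile (520,253), side tray (220,246); other glassware at (45,215) isn't part of the job. Closer crop next.

```bash
cat > h.py <<'E'
import numpy as np,cv2
def K(r): 
    f=192/np.tan(np.radians(r['vfov'])/2); return f,float(r['cx']),float(r['cy'])
def proj(r,P):
    f,cx,cy=K(r); T=np.linalg.inv(r['cam_to_world']); p=np.atleast_2d(P)@T[:3,:3].T+T[:3,3]
    return np.c_[cx+f*p[:,0]/-p[:,2],cy-f*p[:,1]/-p[:,2]]
def plane(r,uv,z):
    f,cx,cy=K(r);T=r['cam_to_world'];uv=np.atleast_2d(uv)
    d=np.c_[(uv[:,0]-cx)/f,-(uv[:,1]-cy)/f,-np.ones(len(uv))]@T[:3,:3].T
    return T[:3,3]+d*((z-T[2,3])/d[:,2])[:,None]
def load(n): return dict(np.load(n+'.npz'))
E
python3 - <<'E'
from h import *
r=load('top'); im=r['image'][:,:,::-1]
c=im[115:250,110:360]; cv2.imwrite('pics/topcrop.png',cv2.resize(c,(800,432),interpolation=cv2.INTER_CUBIC))
r=load('scene'); c=r['image'][140:260,140:380,::-1]; cv2.imwrite('pics/scenecrop.png',cv2.resize(c,(800,400),interpolation=cv2.INTER_CUBIC))
E
```

```text
(no output)
```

View pics/topcrop.png

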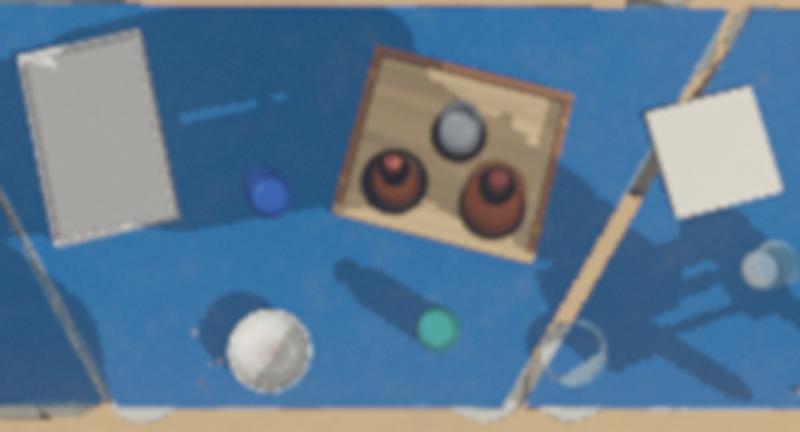

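View pics/scenecrop.png

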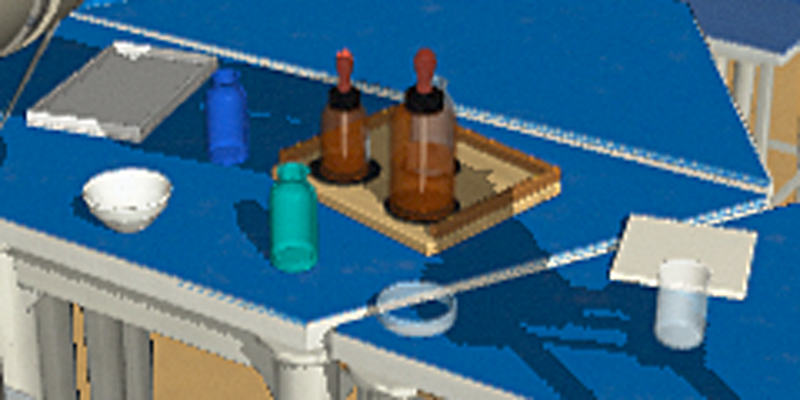

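```bash
python3 - <<'E'
from h import *
np.set_printoptions(precision=4,suppress=True)
t=load('top');s=load('scene')
T=lambda p:np.array(p)/3.2+[110-.34,115-.34]
S=lambda p:np.array(p)/(10/3)+[140-.35,140-.35]
def rep(n,P):
    print(n,P[:,:2].tolist(),'c',P.mean(0)[:2],'sides',np.linalg.norm(np.roll(P,-1,0)-P,axis=1),'ang',np.degrees(np.arctan2(*(P[1]-P[0])[[1,0]])),np.degrees(np.arctan2(*(P[2]-P[1])[[1,0]])))
rep('stand',np.r_[plane(t,T([[377,46],[573,95]]),.024),plane(t,T([[533,262],[333,211]]),.024)])
rep('tray',plane(t,T([[18,53],[141,28],[179,217],[55,245]]),.014))
rep('tile',plane(t,T([[645,113],[750,86],[784,190],[677,219]]),.007))
print('tile scene',plane(s,S([[629,215],[757,231],[744,299],[610,279]]),.007))
print('stand scene',plane(s,S([[275,172],[392,108],[561,178],[432,253]]),.024))
print('tray scene',plane(s,S([[28,120],[116,43],[218,62],[140,138]]),.014))
def show(n,z,tp,zs=None,sp=None):
    print(n,plane(t,T([tp]),z)[0][:2], plane(s,S([sp]),zs)[0][:2] if sp else '')
show('short bulb',.121-.006,(393,160),.06+.012+.008,(345,97))
show('tall bulb',.147-.006,(497,178),.012+.093,(424,99))
show('grey body/rim',.09,(460,128))
show('beaker rim',.053,(774,263),.053,(684,270))
show('beaker base',.0,(762,270),0,(681,337))
show('blue top',.08,(270,192)); show('turq top',.08,(438,329)); show('evap',.03,(269,350)); show('petri',.013,(574,353))
E
```

```text
stand [[0.6416555698909543, 0.04248589657277485], [0.5975966974350058, -0.1333658913230946], [0.4467763003001416, -0.09633579234698872], [0.49117903821834785, 0.07929602135699544]] c [ 0.5443 -0.027 ] sides [0.1813 0.1553 0.1812 0.1549] ang -104.06565550596298 166.20535411858458
tray [[0.6357055313753845, 0.36585278664844], [0.6599874679788943, 0.25663000799365104], [0.4867939116048834, 0.21598538110258828], [0.4613117853988665, 0.32360775146066867]] c [0.5609 0.2905] sides [0.1119 0.1779 0.1106 0.1794] ang -77.46608949555426 -166.7929621508595
tile [[0.5858340446598984, -0.200779953875293], [0.6118350349027348, -0.2976380909594437], [0.515323017261113, -0.3250660100412625], [0.4883314057961634, -0.22745326228521584]] c [ 0.5503 -0.2627] sides [0.1003 0.1003 0.1013 0.1011] ang -74.97354952561588 -164.13528766097158
tile scene [[ 0.5812 -0.2044  0.007 ]
 [ 0.6107 -0.2997  0.007 ]
 [ 0.5066 -0.3274  0.007 ]
 [ 0.4806 -0.2334  0.007 ]]
stand scene [[ 0.4642  0.056   0.024 ]
 [ 0.6232  0.0415  0.024 ]
 [ 0.5799 -0.144   0.024 ]
 [ 0.4172 -0.1177  0.024 ]]
tray scene [[0.4473 0.3075 0.014 ]
 [0.6277 0.3588 0.014 ]
 [0.6432 0.2469 0.014 ]
 [0.4715 0.202  0.014 ]]
short bulb [0.5178 0.0237] [0.5146 0.021 ]
tall bulb [ 0.4984 -0.0589] [ 0.4969 -0.0624]
grey body/rim [ 0.5507 -0.0308] 
beaker rim [ 0.4431 -0.3002] [ 0.4453 -0.3014]
beaker base [ 0.4434 -0.3044] [ 0.4446 -0.3047]
blue top [0.4975 0.127 ] 
turq top [ 0.3841 -0.0133] 
evap [0.3691 0.1314] 
petri [ 0.368  -0.1326]
```

```bash
cat > go.py <<'E'
# usage: go.py x,y,z[,psi_deg] ... chain of waypoints (m) from the measured pose -> tool shifts cm / roll deg
import sys,numpy as np
from scipy.spatial.transform import Rotation as R
from plant import read_state
s=read_state();p=np.array(s['tool_pos']);M=R.from_rotvec(s['orientation']).as_matrix()
psi=np.degrees(np.arctan2(M[1,0],M[0,0])); print('t %.2f'%s['t'],'pos',np.round(p,4),'psi %.2f'%psi,'tilt',np.round(M[:2,2],4),'open %.4f F'%s['opening'],np.round(s['force'],1),np.round(s['q'],2))
for a in sys.argv[1:]:
    v=[float(k) for k in a.split(',')]; w=np.array(v[:3]); n=v[3] if len(v)>3 else psi
    c,q=np.cos(np.radians(psi)),np.sin(np.radians(psi)); d=(w-p)*100
    print(a,'-> dx %.2f dy %.2f dz %.2f roll %.1f'%(d[0]*c+d[1]*q,d[0]*q-d[1]*c,-d[2],psi-n),'|d| %.1f'%np.linalg.norm(d)); p,psi=w,n
E
python3 go.py .33,-.3,.26 .46,-.03,.28,76
```

```text
t 0.10 pos [ 0.2043 -0.5635  0.178 ] psi 19.93 tilt [-0.0004  0.0017] open 0.0929 F [-0.7  0.6 -0.1] [-1.31  0.13  1.49  0.    1.52 -0.09]
.33,-.3,.26 -> dx 20.79 dy -20.49 dz -8.20 roll 0.0 |d| 30.3
.46,-.03,.28,76 -> dx 21.42 dy -20.95 dz -2.00 roll -56.1 |d| 30.0
```

Call:
play_rows(targets=[2,-2,-3,0,4.5,-4.5,-6,0,7.5,-7.5,-8.2,0,10.5,-10.5,-8.2,0,13.5,-13.5,-8.2,0,16.5,-16.5,-8.2,0,19,-19,-8.2,0,20.8,-20.5,-8.2,0])

```text
t: 0.77
tool_pos: [0.3308, -0.2975, 0.2609]
orientation: [-3.093, -0.545, -0.001]
force: [0.5, -0.0, 0.6]
opening: 0.0931
gripper_force: 0.0
```

Call:
play_rows(targets=[2.7,-2.6,-0.5,-7,5.4,-5.2,-1,-14,8.1,-7.8,-1.5,-21,10.8,-10.4,-2,-28,13.5,-13,-2,-35,16.2,-15.7,-2,-42,19,-18.5,-2,-49,21.4,-21,-2,-56])

```text
t: 1.43
tool_pos: [0.4602, -0.0277, 0.2807]
orientation: [-2.47, -1.94, -0.0]
force: [1.2, -0.4, 0.2]
opening: 0.0932
gripper_force: 0.0
```

Call:
play_rows(targets=[0,0,0,0,0,0,0,0,0,0,0,0])

```text
t: 1.68
tool_pos: [0.4595, -0.0303, 0.2806]
orientation: [-2.477, -1.932, 0.002]
force: [0.2, -1.0, -1.3]
opening: 0.0933
gripper_force: 0.0
```

```bash
python3 go.py; python3 - <<'E'
from plant import read_state,eyes
import cv2,numpy as np
s=read_state(); r=eyes.read_camera('wrist')
print({k:np.round(r[k],4).tolist() for k in r if k!='image'})
np.savez('w1.npz',pos=s['tool_pos'],rv=s['orientation'],**r)
cv2.imwrite('pics/w1.png',cv2.resize(r['image'][:,:,::-1],(800,600),interpolation=cv2.INTER_CUBIC))
E
```

```text
t 1.68 pos [ 0.4595 -0.0303  0.2806] psi 75.89 tilt [-0.001  -0.0004] open 0.0933 F [ 0.2 -1.  -1.3] [-0.18 -0.27  1.69 -0.    1.73  0.07]
{'vfov': 65.7065, 'cx': 261.4183, 'cy': 188.8414, 'T_tool_cam': [[-0.0001, 0.9708, 0.2399, 0.0662], [1.0, -0.0001, 0.0009, 0.0004], [0.0009, 0.2399, -0.9708, -0.2061], [0.0, 0.0, 0.0, 1.0]]}
```

View pics/w1.png

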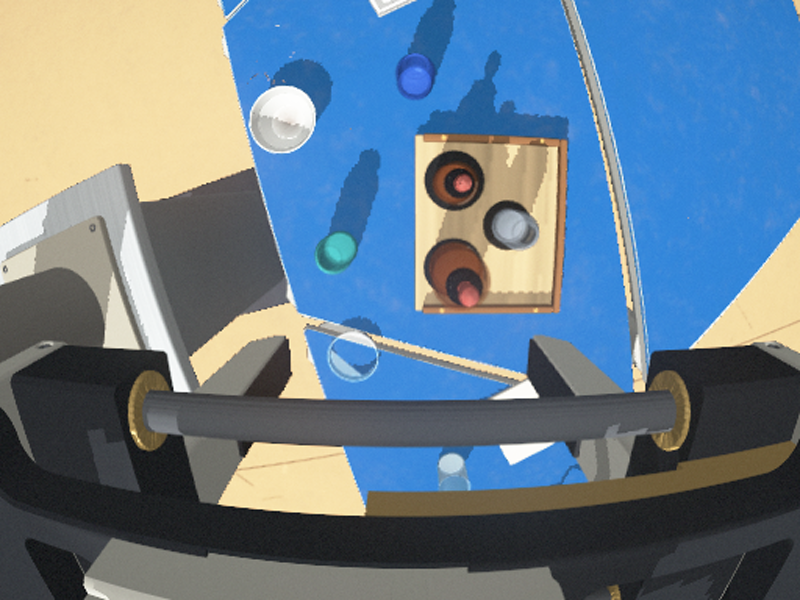

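```bash
cat >> h.py <<'E'
from scipy.spatial.transform import Rotation as R
def wplane(r,uv,z):
    uv=np.atleast_2d(uv); f,cx,cy=K(r); d=(uv-[cx,cy])/f; th=np.linalg.norm(d,axis=1); k=np.sin(th)/th
    c=np.c_[d[:,0]*k,-d[:,1]*k,-np.cos(th)]; M=R.from_rotvec(r['rv']).as_matrix(); T=r['T_tool_cam']
    o=M@T[:3,3]+r['pos']; w=c@T[:3,:3].T@M.T
    return o+w*((z-o[2])/w[:,2])[:,None]
E
python3 - <<'E'
from h import *
np.set_printoptions(precision=4,suppress=True)
w=load('w1'); W=lambda p:np.array(p)/1.5625-.18
P=wplane(w,W([[417,136],[567,138],[561,312],[417,310]]),.024);print(P,P.mean(0),np.linalg.norm(np.roll(P,-1,0)-P,axis=1))
d=P[1]-P[0]+P[2]-P[3];print('yaw',np.degrees(np.arctan2(d[1],d[0])))
d=P[0]-P[3]+P[1]-P[2];print('yaw y',np.degrees(np.arctan2(d[1],d[0]))-90)
print('short bulb',wplane(w,W([463,183]),.117)); print('tall bulb',wplane(w,W([469,293]),.142)); print('short disc',wplane(w,W([454,180]),.012))
print('grey rim',wplane(w,W([516,225]),.09),'base',wplane(w,W([514,229]),.05)); print('beaker rim',wplane(w,W([453,464]),.053))
print('disc back pred')
E
```

```text
[[ 0.4946  0.0772  0.024 ]
 [ 0.6443  0.0439  0.024 ]
 [ 0.6016 -0.1348  0.024 ]
 [ 0.4519 -0.0943  0.024 ]] [ 0.5481 -0.027   0.024 ] [0.1533 0.1837 0.155  0.1767]
yaw -13.846239778147842
yaw y -13.698811429841655
short bulb [[0.5172 0.0236 0.117 ]]
tall bulb [[ 0.5001 -0.0582  0.142 ]]
short disc [[0.5206 0.0258 0.012 ]]
grey rim [[ 0.5573 -0.0229  0.09  ]] base [[ 0.5628 -0.0319  0.05  ]]
beaker rim [[ 0.4499 -0.27    0.053 ]]
disc back pred
```

```bash
python3 go.py .518,.0245,.20,76 .518,.0245,.076
```

```text
t 1.73 pos [ 0.4594 -0.0309  0.2807] psi 75.81 tilt [-0.0007 -0.0004] open 0.0926 F [ 0.3 -0.6 -0.7] [-0.18 -0.27  1.69 -0.    1.73  0.07]
.518,.0245,.20,76 -> dx 6.80 dy 4.32 dz 8.07 roll -0.2 |d| 11.4
.518,.0245,.076 -> dx 0.00 dy 0.00 dz 12.40 roll 0.0 |d| 12.4
```

Call:
play_rows(targets=[1.7,1.1,1,0,3.4,2.2,2.5,0,5.1,3.2,4.5,0,6.8,4.3,6.5,0,6.8,4.3,8,0,6.8,4.3,8,0,6.8,4.3,8,0], grip=5.5)

```text
t: 2.32
tool_pos: [0.5171, 0.024, 0.2002]
orientation: [-2.478, -1.929, 0.003]
force: [-0.2, -0.2, 0.9]
opening: 0.0558
gripper_force: 0.0
```

```bash
python3 go.py .518,.0245,.076,76; python3 - <<'E'
from plant import read_state,eyes
import cv2,numpy as np
s=read_state(); r=eyes.read_camera('wrist')
np.savez('w2.npz',pos=s['tool_pos'],rv=s['orientation'],**r)
cv2.imwrite('pics/w2.png',cv2.resize(r['image'][:,:,::-1],(800,600),interpolation=cv2.INTER_CUBIC))
E
```

```text
t 2.32 pos [0.5171 0.024  0.2002] psi 75.78 tilt [-0.0024 -0.0002] open 0.0558 F [-0.2 -0.2  0.9] [-0.05 -0.1   1.68 -0.    1.56  0.2 ]
.518,.0245,.076,76 -> dx 0.07 dy 0.08 dz 12.42 roll -0.2 |d| 12.4
```

View pics/w2.png

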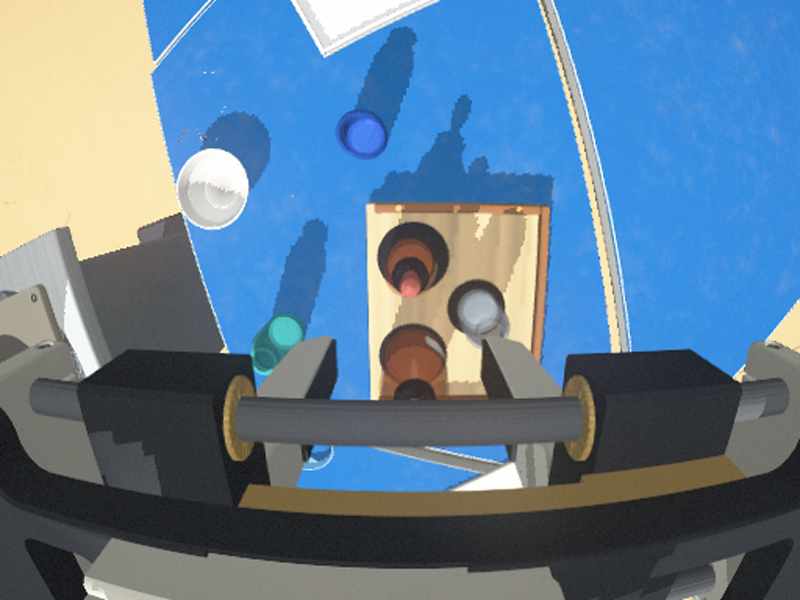

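```bash
python3 - <<'E'
from h import *
np.set_printoptions(precision=4,suppress=True)
w=load('w2'); W=lambda p:np.array(p)/1.5625-.18
for n,p,z in[('sdisc',(413,257),.012),('scollar top',(409,275),.087),('sbulb',(410,284),.117),('tdisc',(413,357),.012),('gdisc',(479,309),.012),('gbody',(478,308),.03)]: print(n,wplane(w,W(p),z)[0])
P=wplane(w,W([[366,204],[552,207]]),.024);d=P[1]-P[0];print(P,np.linalg.norm(d),np.degrees(np.arctan2(d[1],d[0])))
E
```

```text
sdisc [0.5209 0.0256 0.012 ]
scollar top [0.5176 0.0258 0.087 ]
sbulb [0.5183 0.0258 0.117 ]
tdisc [ 0.4986 -0.0633  0.012 ]
gdisc [ 0.5664 -0.0337  0.012 ]
gbody [ 0.5643 -0.0271  0.03  ]
[[0.4947 0.08   0.024 ]
 [0.646  0.0414 0.024 ]] 0.15606508067319244 -14.325921520667789
```

Call:
play_rows(targets=[0.2,0.1,2,0,0.2,0.1,4.5,0,0.2,0.1,7,0,0.2,0.1,9,0,0.2,0.1,11,0,0.2,0.1,12.4,0,0.2,0.1,12.4,0,0.2,0.1,12.4,0])

```text
t: 3.03
tool_pos: [0.5198, 0.0263, 0.0781]
orientation: [2.478, 1.93, 0.001]
force: [0.6, -0.0, -0.1]
opening: 0.0548
gripper_force: 0.0
```

Call:
play_rows(targets=[0,0,0,0,0,0,0,0,0,0,0,0,0,0,0,0,0,0,0,0,0,0,0,0,0,0,0,0,0,0,0,0], grip=1.5, grip_force=12)

```text
t: 3.7
tool_pos: [0.5195, 0.0271, 0.0769]
orientation: [-2.477, -1.933, 0.0]
force: [-0.2, 0.3, -1.0]
opening: 0.0157
gripper_force: 0.0
```

```bash
python3 go.py .518,.0245,.2,76 .6018,.3001,.2 .6018,.3001,.068
```

```text
t 3.70 pos [0.5195 0.0271 0.0769] psi 75.93 tilt [-0.0001  0.    ] open 0.0157 F [-0.2  0.3 -1. ] [-0.05 -0.01  1.83  0.    1.33  0.2 ]
.518,.0245,.2,76 -> dx -0.29 dy -0.08 dz -12.31 roll -0.1 |d| 12.3
.6018,.3001,.2 -> dx 28.77 dy 1.46 dz -0.00 roll 0.0 |d| 28.8
.6018,.3001,.068 -> dx 0.00 dy 0.00 dz 13.20 roll 0.0 |d| 13.2
```

```bash
python3 - <<'E'
from plant import read_state,eyes
import cv2,numpy as np
s=read_state()
a=eyes.read_camera('wrist')['image'][120:330,150:400,::-1]; b=eyes.read_camera('scene')['image'][120:260,190:340,::-1]
cv2.imwrite('pics/w3.png',np.hstack([cv2.resize(a,(400,336)),cv2.resize(b,(360,336),interpolation=cv2.INTER_CUBIC)]))
E
```

```text
(no output)
```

View pics/w3.png

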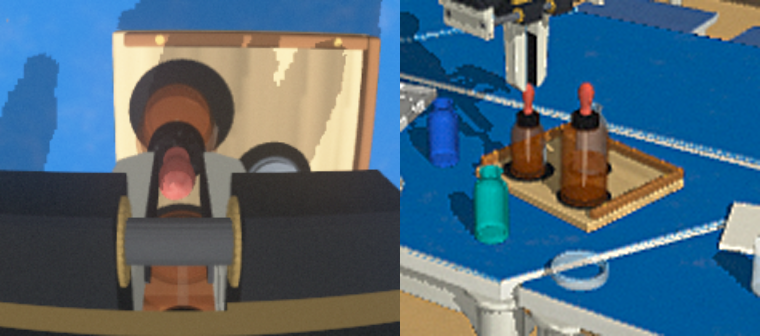

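```bash
python3 - <<'E'
from h import *
s=load('scene');t=load('top')
for z in(.077,.12,.15,.18): print(z,proj(s,[.5195,.027,z]),proj(s,[.5195+.04,.027+.04,z]))
E
python3 go.py
python3 - <<'E'
from plant import read_state,eyes
import cv2
a=eyes.read_camera('scene')['image'][60:260,160:360,::-1];b=eyes.read_camera('top')['image'][100:200,190:300,::-1]
import numpy as np
cv2.imwrite('pics/s4.png',np.hstack([cv2.resize(a,(440,440),interpolation=cv2.INTER_CUBIC),cv2.resize(b,(350,440))]))
E
```

```text
0.077 [[242.2749231  168.65661306]] [[238.00808482 160.66486522]]
0.12 [[242.27089474 153.91783088]] [[237.94398398 146.35009194]]
0.15 [[242.26801365 143.37663193]] [[237.89818029 136.12137351]]
0.18 [[242.26507246 132.61550426]] [[237.85145647 125.68717454]]
t 3.80 pos [0.5194 0.0271 0.0769] psi 75.93 tilt [-0.0002  0.    ] open 0.0153 F [ 0.7 -0.4  0.4] [-0.05 -0.01  1.83 -0.    1.33  0.2 ]
```

View pics/s4.png

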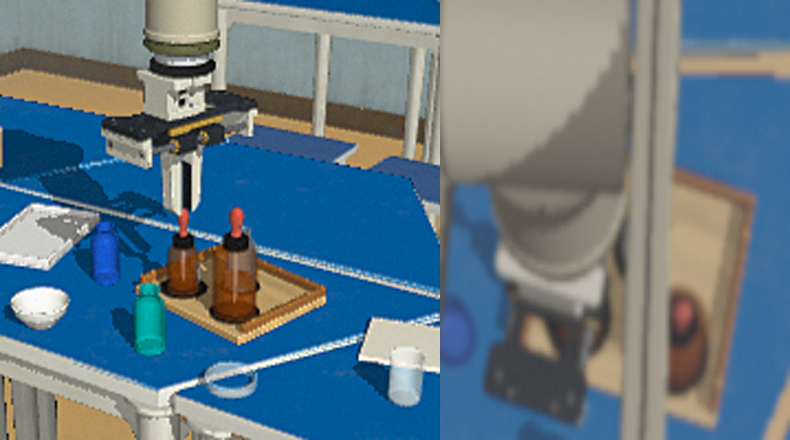

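```bash
python3 - <<'E'
from h import *
w=load('w2');f,cx,cy=K(w);Ti=np.linalg.inv(w['T_tool_cam'])
def wp(P):
    c=Ti[:3,:3]@P+Ti[:3,3]; c=np.array([c[0],-c[1],-c[2]]); rho=np.hypot(c[0],c[1]); th=np.arctan2(rho,c[2]); return (np.array([cx,cy])+f*th*c[:2]/rho+.18)*1.5625
for z in(0,-.02,-.04,-.06):
  for x in(-.0075,.0075): print(z,x,wp(np.array([x,.0279,z])),wp(np.array([x,-.0279,z])))
t=load('top')
for z in(.077,.12,.17,.2): print(z,proj(t,[.5195,.027,z]))
E
```

```text
0 -0.0075 [467.23726644 342.05786531] [349.2632423  342.02291914]
0 0.0075 [468.38302401 311.57673199] [348.09359445 311.55360208]
-0.02 -0.0075 [472.68443381 357.53937935] [343.64456835 357.49222265]
-0.02 0.0075 [474.15192507 324.51173659] [342.14588335 324.47931812]
-0.04 -0.0075 [479.18205927 376.13815562] [336.94291666 376.07291996]
-0.04 0.0075 [481.10638517 340.20257511] [334.97696062 340.15587564]
-0.06 -0.0075 [487.03359972 398.80903343] [328.84577688 398.71626351]
-0.06 0.0075 [489.62662454 359.57475081] [326.19582247 359.50534728]
0.077 [[231.75287504 167.00173825]]
0.12 [[231.1406409  163.60730287]]
0.17 [[230.35631252 159.25871816]]
0.2 [[229.8431324  156.41347209]]
```

The fingers closed on nothing. Both views show the fingertips about 38–40 mm above the reported TCP: in w2 the tips are at (336,340) and (483,340), which fits tool z ≈ -40 mm. I'll allow for that by commanding z 39 mm lower.

Call:
play_rows(targets=[0,0,0,0,0,0,0,0,0,0,0,0,0,0,0,0,0,0,0,0,0,0,0,0,0,0,0,0], grip=5.5)

```text
t: 4.48
tool_pos: [0.5195, 0.0271, 0.077]
orientation: [2.477, 1.933, 0.0]
force: [0.1, -0.2, -0.3]
opening: 0.0537
gripper_force: 0.0
```

Call:
play_rows(targets=[-0.1,0,0.8,0,-0.1,0,1.6,0,-0.1,0,2.4,0,-0.1,0,3.1,0,-0.1,0,3.6,0,-0.1,0,3.9,0,-0.1,0,3.9,0,-0.1,0,3.9,0])

```text
t: 5.15
tool_pos: [0.5192, 0.0262, 0.0378]
orientation: [-2.477, -1.933, 0.0]
force: [-0.5, 0.5, -0.5]
opening: 0.0552
gripper_force: 0.0
```

Call:
play_rows(targets=[0,0,0,0,0,0,0,0,0,0,0,0,0,0,0,0,0,0,0,0,0,0,0,0,0,0,0,0,0,0,0,0], grip=2, grip_force=12)

```text
t: 5.82
tool_pos: [0.5194, 0.0262, 0.0381]
orientation: [2.477, 1.933, 0.0]
force: [-0.2, 0.4, 2.1]
opening: 0.0252
gripper_force: 12.0
```

```bash
python3 go.py .518,.0245,.15,76; python3 - <<'E'
from plant import eyes
import cv2,numpy as np
a=eyes.read_camera('scene')['image'][100:240,170:330,::-1]
cv2.imwrite('pics/s5.png',cv2.resize(a,(640,560),interpolation=cv2.INTER_CUBIC))
E
```

```text
t 5.82 pos [0.5194 0.0262 0.0381] psi 75.93 tilt [0.0002 0.0001] open 0.0252 F [-0.2  0.4  2.1] [-0.05  0.03  1.86  0.    1.25  0.2 ]
.518,.0245,.15,76 -> dx -0.20 dy -0.09 dz -11.19 roll -0.1 |d| 11.2
```

View pics/s5.png

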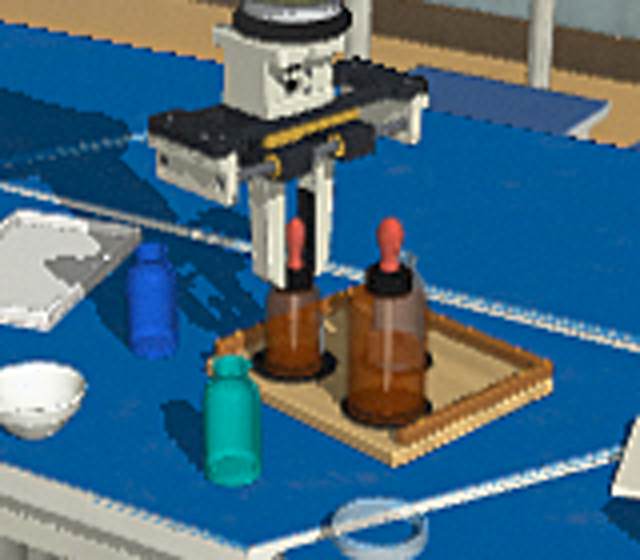

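Grasp is good: opening 25 mm on the 26 mm collar, with the tips at collar height in the picture. Lift and carry to the far end of the tray.

Call:
play_rows(targets=[0,0,-0.8,0,0,0,-2.2,0,0,0,-4,0,0,0,-6,0,0,0,-8,0,0,0,-10,0,0,0,-11.6,0,0,0,-12.5,0])

```text
t: 6.53
tool_pos: [0.5203, 0.0261, 0.1658]
orientation: [2.475, 1.931, 0.004]
force: [0.8, 0.1, -0.9]
opening: 0.0256
gripper_force: 12.0
```

Call:
play_rows(targets=[0.8,0,0,0,2.2,0.1,0,0,4.2,0.2,0,0,6.4,0.3,0,0,8.6,0.4,0,0,10.8,0.5,0,0,13,0.6,0,0,15,0.7,0,0])

```text
t: 7.2
tool_pos: [0.5618, 0.1717, 0.1611]
orientation: [-2.476, -1.932, 0.003]
force: [-0.2, -0.5, -0.2]
opening: 0.0254
gripper_force: 12.0
```

Call:
play_rows(targets=[2,0.1,0,0,4,0.2,0,0,6.2,0.3,0,0,8.4,0.4,0,0,10.4,0.5,0,0,12,0.6,0,0,13.2,0.7,0,0,13.6,0.7,0,0])

```text
t: 7.87
tool_pos: [0.6014, 0.3022, 0.1607]
orientation: [-2.474, -1.934, 0.004]
force: [-0.6, -0.1, -1.2]
opening: 0.0257
gripper_force: 12.0
```

```bash
python3 go.py .6018,.3001,.163,76 .6018,.3001,.031; python3 - <<'E'
from plant import read_state,eyes
import cv2,numpy as np
s=read_state(); r=eyes.read_camera('wrist')
np.savez('w6.npz',pos=s['tool_pos'],rv=s['orientation'],**r)
b=eyes.read_camera('scene')['image'][60:240,60:300,::-1]
cv2.imwrite('pics/w6.png',np.hstack([cv2.resize(r['image'][:330,80:400,::-1],(400,412)),cv2.resize(b,(400,412))]))
E
```

```text
t 7.87 pos [0.6014 0.3022 0.1607] psi 76.02 tilt [-0.0026 -0.0004] open 0.0257 F [-0.6 -0.1 -1.2] [0.39 0.34 1.28 0.   1.52 0.63]
.6018,.3001,.163,76 -> dx -0.20 dy 0.09 dz -0.23 roll 0.0 |d| 0.3
.6018,.3001,.031 -> dx 0.00 dy 0.00 dz 13.20 roll 0.0 |d| 13.2
```

View pics/w6.png

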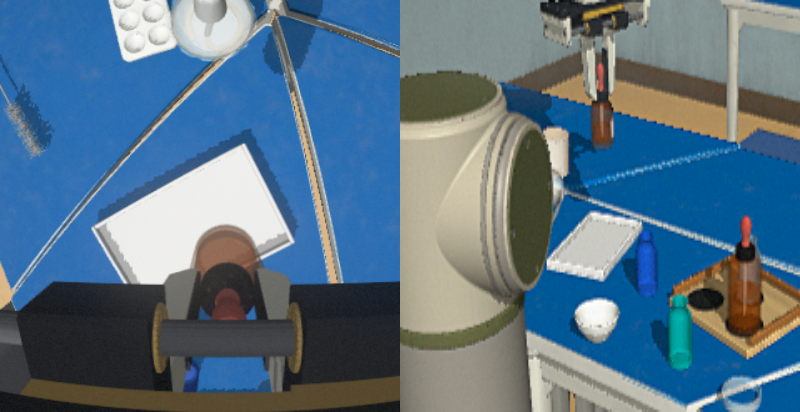

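```bash
python3 - <<'E'
from h import *
w=load('w6'); P=np.array([[245,145],[293,242],[94,228]])/1.25+[80,0]; Q=wplane(w,P,.014); print(Q, (Q[1]+Q[2])/2)
E
```

```text
[[0.63405733 0.36320937 0.014     ]
 [0.65838407 0.26002088 0.014     ]
 [0.4670238  0.3224907  0.014     ]] [0.56270393 0.29125579 0.014     ]
```

Call:
play_rows(targets=[0,0,2,0,-0.1,0.1,4,0,-0.1,0.1,6,0,-0.1,0.1,8,0,-0.1,0.1,10,0,-0.1,0.1,11.5,0,-0.1,0.1,12.3,0,-0.1,0.1,12.7,0])

```text
t: 8.63
tool_pos: [0.602, 0.298, 0.034]
orientation: [-2.477, -1.931, 0.004]
force: [-0.7, -0.7, -0.6]
opening: 0.0254
gripper_force: 12.0
```

Call:
play_rows(targets=[0,0,0.2,0,0,0,0.3,0,0,0,0.3,0,0,0,0.3,0,0,0,0.3,0])

```text
t: 9.05
tool_pos: [0.6038, 0.2993, 0.0341]
orientation: [2.476, 1.932, 0.003]
force: [-0.2, 1.4, -1.6]
opening: 0.0255
gripper_force: 12.0
```

```bash
python3 go.py
```

```text
t 9.05 pos [0.6038 0.2993 0.0341] psi 75.93 tilt [0.0016 0.0006] open 0.0255 F [-0.2  1.4 -1.6] [0.38 0.43 1.41 0.   1.31 0.63]
```

Call:
play_rows(targets=[0,0,0.1,0,0,0,0.2,0,0,0,0.2,0,0,0,0.2,0,0,0,0.2,0])

```text
t: 9.47
tool_pos: [0.6031, 0.2989, 0.0309]
orientation: [-2.477, -1.933, 0.0]
force: [-0.0, 0.3, -0.8]
opening: 0.0252
gripper_force: 12.0
```

Call:
play_rows(targets=[0,0,0.1,0,0,0,0.1,0,0,0,0.1,0,0,0,0.1,0])

```text
t: 9.8
tool_pos: [0.6033, 0.299, 0.0302]
orientation: [2.477, 1.933, 0.001]
force: [-0.7, 1.1, 1.8]
opening: 0.0254
gripper_force: 12.0
```

Call:
play_rows(targets=[0,0,0,0,0,0,0,0,0,0,0,0,0,0,0,0,0,0,0,0,0,0,0,0], grip=5.2)

```text
t: 10.3
tool_pos: [0.6031, 0.2989, 0.0299]
orientation: [-2.477, -1.933, 0.0]
force: [-0.6, -0.6, -0.6]
opening: 0.0515
gripper_force: 0.0
```

Call:
play_rows(targets=[0,0,-1,0,0,0,-2.5,0,0,0,-4.5,0,0,0,-7,0,0,0,-10,0,0,0,-13,0,0,0,-15.5,0,0,0,-17,0])

```text
t: 10.97
tool_pos: [0.6048, 0.2997, 0.2066]
orientation: [2.475, 1.931, 0.011]
force: [1.0, -0.5, 0.5]
opening: 0.0522
gripper_force: 0.0
```

```bash
python3 go.py .4982,-.0605,.20,76 .4982,-.0605,.064
```

```text
t 10.97 pos [0.6048 0.2997 0.2066] psi 75.93 tilt [0.0065 0.0026] open 0.0522 F [ 1.  -0.5  0.5] [0.38 0.32 1.22 0.   1.59 0.63]
.4982,-.0605,.20,76 -> dx -37.53 dy -1.58 dz 0.66 roll -0.1 |d| 37.6
.4982,-.0605,.064 -> dx 0.00 dy 0.00 dz 13.60 roll 0.0 |d| 13.6
```

Call:
play_rows(targets=[-1,0,0,0,-3,-0.1,0,0,-6,-0.2,0,0,-9,-0.3,0,0,-12,-0.4,0,0,-15,-0.6,0,0,-18,-0.7,0,0,-21,-0.8,0,0])

```text
t: 11.63
tool_pos: [0.5429, 0.0953, 0.1994]
orientation: [-2.477, -1.932, 0.001]
force: [0.6, -0.0, 0.6]
opening: 0.052
gripper_force: 0.0
```

Call:
play_rows(targets=[-3,-0.1,0,0,-6,-0.2,0,0,-9,-0.4,0,0,-12,-0.5,0,0,-14.5,-0.6,0,0,-16.2,-0.7,0,0,-16.4,-0.7,0,0,-16.4,-0.7,0,0])

```text
t: 12.3
tool_pos: [0.4969, -0.0612, 0.1996]
orientation: [-2.479, -1.929, 0.0]
force: [0.5, -0.1, 0.2]
opening: 0.0522
gripper_force: 0.0
```

Call:
play_rows(targets=[0,0,0,0,0,0,0,0])

```text
t: 12.47
tool_pos: [0.4976, -0.0594, 0.1998]
orientation: [-2.476, -1.933, -0.0]
force: [0.4, -0.0, -0.1]
opening: 0.0518
gripper_force: 0.0
```

```bash
python3 go.py .4982,-.0605,.064,76; python3 - <<'E'
from plant import read_state,eyes
import cv2,numpy as np
s=read_state(); r=eyes.read_camera('wrist')
np.savez('w7.npz',pos=s['tool_pos'],rv=s['orientation'],**r)
cv2.imwrite('pics/w7.png',cv2.resize(r['image'][60:330,120:440,::-1],(800,600)[:2] if 0 else (700,591)))
E
```

```text
t 12.47 pos [ 0.4976 -0.0594  0.1998] psi 75.97 tilt [-0.0001  0.0004] open 0.0518 F [ 0.4 -0.  -0.1] [-0.22 -0.15  1.73  0.    1.56  0.02]
.4982,-.0605,.064,76 -> dx -0.09 dy 0.08 dz 13.58 roll -0.0 |d| 13.6
```

View pics/w7.png

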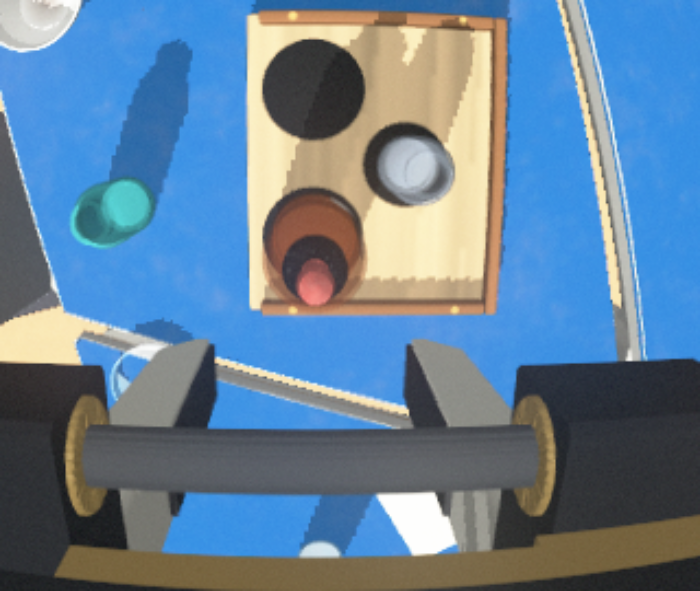

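```bash
python3 - <<'E'
from h import *
np.set_printoptions(precision=4,suppress=True)
w=load('w7'); W=lambda p:np.array(p)/2.1875+[119.7,59.7]
for n,p,z in[('sdisc',(314,88),.012),('tcollar top',(315,267),.113),('tbulb',(315,282),.141),('gdisc',(408,164),.012),('grim',(427,168),.09)]: print(n,wplane(w,W(p),z)[0])
P=wplane(w,W([[247,15],[507,18],[496,313],[252,310]]),.024);print(P,P.mean(0))
E
```

```text
sdisc [0.5215 0.026  0.012 ]
tcollar top [ 0.5003 -0.0588  0.113 ]
tbulb [ 0.5001 -0.059   0.141 ]
gdisc [ 0.5659 -0.032   0.012 ]
grim [ 0.5644 -0.0288  0.09  ]
[[ 0.4942  0.0775  0.024 ]
 [ 0.6443  0.0426  0.024 ]
 [ 0.5997 -0.1342  0.024 ]
 [ 0.4521 -0.0949  0.024 ]] [ 0.5476 -0.0273  0.024 ]
```

Call:
play_rows(targets=[0,0.2,2,0,0,0.2,4,0,0,0.2,6,0,0,0.2,8,0,0,0.2,10,0,0,0.2,12,0,0,0.2,13.2,0,0,0.2,13.6,0])

```text
t: 13.18
tool_pos: [0.4979, -0.0595, 0.0614]
orientation: [-2.473, -1.932, 0.004]
force: [0.0, 0.2, -0.8]
opening: 0.0519
gripper_force: 0.0
```

Call:
play_rows(targets=[0,0,0,0,0,0,0,0,0,0,0,0])

```text
t: 13.43
tool_pos: [0.5007, -0.0608, 0.0654]
orientation: [2.475, 1.932, 0.002]
force: [0.6, -0.1, 0.2]
opening: 0.0521
gripper_force: 0.0
```

Call:
play_rows(targets=[0,0,0,0,0,0,0,0,0,0,0,0,0,0,0,0,0,0,0,0,0,0,0,0,0,0,0,0,0,0,0,0], grip=2.4, grip_force=15)

```text
t: 14.1
tool_pos: [0.4998, -0.0608, 0.0643]
orientation: [2.476, 1.932, 0.0]
force: [-1.2, -0.5, 5.1]
opening: 0.03
gripper_force: 15.0
```

```bash
python3 go.py .4995,-.060,.205,76 .520,.281,.205 .520,.281,.057
```

```text
t 14.10 pos [ 0.4998 -0.0608  0.0643] psi 75.93 tilt [ 0.0005 -0.0002] open 0.0300 F [-1.2 -0.5  5.1] [-0.22 -0.05  1.88 -0.    1.3   0.02]
.4995,-.060,.205,76 -> dx 0.07 dy -0.05 dz -14.07 roll -0.1 |d| 14.1
.520,.281,.205 -> dx 33.58 dy -6.26 dz -0.00 roll 0.0 |d| 34.2
.520,.281,.057 -> dx 0.00 dy 0.00 dz 14.80 roll 0.0 |d| 14.8
```

Call:
play_rows(targets=[0,0,-0.8,0,0,0,-2.2,0,0,0,-4.2,0,0,0,-6.4,0,0,0,-8.6,0,0,0,-10.8,0,0,0,-12.6,0,0,0,-13.5,0])

```text
t: 14.77
tool_pos: [0.5005, -0.0609, 0.2018]
orientation: [2.475, 1.931, 0.003]
force: [0.1, -0.5, -0.4]
opening: 0.0297
gripper_force: 15.0
```

Call:
play_rows(targets=[0.8,-0.2,0,0,2.4,-0.5,0,0,4.6,-0.9,0,0,7,-1.3,0,0,9.4,-1.8,0,0,11.8,-2.3,0,0,14.2,-2.7,0,0,16.6,-3.2,0,0])

```text
t: 15.43
tool_pos: [0.5077, 0.1098, 0.1969]
orientation: [-2.476, -1.932, 0.004]
force: [1.0, -0.1, -0.9]
opening: 0.0299
gripper_force: 15.0
```

Call:
play_rows(targets=[2.4,-0.5,0,0,4.8,-0.9,0,0,7.2,-1.4,0,0,9.6,-1.8,0,0,12,-2.3,0,0,14.2,-2.7,0,0,16,-3.1,0,0,16.9,-3.2,0,0])

```text
t: 16.1
tool_pos: [0.5172, 0.2822, 0.1967]
orientation: [-2.474, -1.934, 0.004]
force: [-0.6, -0.6, -0.9]
opening: 0.0299
gripper_force: 15.0
```

Call:
play_rows(targets=[0,0,0,0,0,0,0,0,0,0,0,0])

```text
t: 16.35
tool_pos: [0.5187, 0.2789, 0.1983]
orientation: [2.477, 1.932, -0.002]
force: [0.1, -0.2, -1.4]
opening: 0.0295
gripper_force: 15.0
```

```bash
python3 go.py .518,.2805,.057,76
```

```text
t 16.35 pos [0.5187 0.2789 0.1983] psi 75.90 tilt [-0.0009 -0.0008] open 0.0295 F [ 0.1 -0.2 -1.4] [ 0.41  0.09  1.49 -0.    1.56  0.65]
.518,.2805,.057,76 -> dx 0.14 dy -0.11 dz 14.13 roll -0.1 |d| 14.1
```

Call:
play_rows(targets=[0.1,0,2,0,0.1,0,4.2,0,0.1,0,6.4,0,0.1,0,8.6,0,0.1,0,10.6,0,0.1,0,12.2,0,0.1,0,13.3,0,0.1,0,13.8,0])

```text
t: 17.02
tool_pos: [0.5182, 0.2793, 0.059]
orientation: [-2.478, -1.931, 0.004]
force: [-0.0, -0.1, -1.2]
opening: 0.0298
gripper_force: 15.0
```

Call:
play_rows(targets=[0,0,0.1,0,0,0,0.2,0,0,0,0.3,0,0,0,0.4,0,0,0,0.4,0,0,0,0.4,0,0,0,0.4,0])

```text
t: 17.6
tool_pos: [0.5194, 0.281, 0.0574]
orientation: [2.477, 1.933, 0.001]
force: [-0.0, -0.2, -1.4]
opening: 0.0297
gripper_force: 15.0
```

```bash
python3 go.py
```

```text
t 17.60 pos [0.5194 0.281  0.0574] psi 75.94 tilt [0.0006 0.0003] open 0.0297 F [-0.  -0.2 -1.4] [0.41 0.19 1.65 0.   1.3  0.65]
```

Call:
play_rows(targets=[0,0,0.1,0,0,0,0.1,0,0,0,0.1,0,0,0,0.1,0])

```text
t: 17.93
tool_pos: [0.5194, 0.281, 0.0564]
orientation: [2.477, 1.933, 0.001]
force: [-1.2, -0.5, 3.2]
opening: 0.0296
gripper_force: 15.0
```

Call:
play_rows(targets=[0,0,0,0,0,0,0,0,0,0,0,0,0,0,0,0,0,0,0,0,0,0,0,0], grip=5.5)

```text
t: 18.43
tool_pos: [0.5191, 0.2807, 0.0558]
orientation: [-2.477, -1.932, 0.0]
force: [0.3, 0.3, 1.4]
opening: 0.055
gripper_force: 0.0
```

Call:
play_rows(targets=[0,0,-1,0,0,0,-2.5,0,0,0,-4.5,0,0,0,-7,0,0,0,-9.5,0,0,0,-12,0,0,0,-14,0,0,0,-15,0])

```text
t: 19.1
tool_pos: [0.5206, 0.2814, 0.2105]
orientation: [2.476, 1.932, 0.008]
force: [1.1, 0.3, -0.3]
opening: 0.0549
gripper_force: 0.0
```

```bash
python3 go.py .564,-.030,.13,76 .564,-.030,-.004;  python3 - <<'E'
from plant import eyes
import cv2
a=eyes.read_camera('scene')['image'][60:260,120:360,::-1]
cv2.imwrite('pics/s8.png',cv2.resize(a,(720,600),interpolation=cv2.INTER_CUBIC))
E
```

```text
t 19.10 pos [0.5206 0.2814 0.2105] psi 75.93 tilt [0.0049 0.0021] open 0.0549 F [ 1.1  0.3 -0.3] [0.41 0.09 1.47 0.   1.57 0.65]
.564,-.030,.13,76 -> dx -29.15 dy 11.78 dz 8.05 roll -0.1 |d| 32.5
.564,-.030,-.004 -> dx 0.00 dy 0.00 dz 13.40 roll 0.0 |d| 13.4
```

View pics/s8.png

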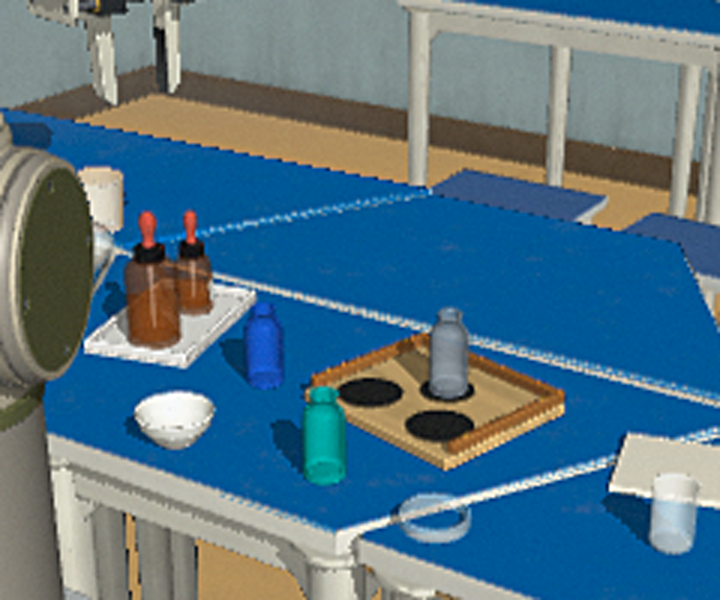

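Call:
play_rows(targets=[-1,0.4,0,0,-3,1.2,0,0,-6,2.4,0,0,-9,3.6,0,0,-12,4.8,0,0,-15,6.1,0,0,-18,7.3,1,0,-21,8.5,2,0])

```text
t: 19.82
tool_pos: [0.5498, 0.0541, 0.1841]
orientation: [-2.476, -1.932, 0.002]
force: [0.6, 0.8, 0.1]
opening: 0.0552
gripper_force: 0.0
```

Call:
play_rows(targets=[-3,1.2,1,0,-5.5,2.3,2.5,0,-7.4,3.1,4.5,0,-8.1,3.3,6,0,-8.1,3.3,6.6,0,-8.1,3.3,6.6,0,-8.1,3.3,6.6,0], grip=6)

```text
t: 20.4
tool_pos: [0.5619, -0.0297, 0.119]
orientation: [-2.475, -1.932, 0.002]
force: [0.2, 0.3, 0.8]
opening: 0.06
gripper_force: 0.0
```

```bash
python3 go.py .5645,-.0305,-.005,76
```

```text
t 20.40 pos [ 0.5619 -0.0297  0.119 ] psi 75.93 tilt [-0.0021  0.0006] open 0.0600 F [0.2 0.3 0.8] [-0.14  0.07  1.67  0.    1.41  0.1 ]
.5645,-.0305,-.005,76 -> dx -0.02 dy 0.27 dz 12.40 roll -0.1 |d| 12.4
```

Call:
play_rows(targets=[0,0.1,2,0,0,0.1,4,0,0,0.1,6,0,0,0.1,8,0,0,0.1,10,0,0,0.1,11.5,0,0,0.1,12.4,0,0,0.1,12.4,0])

```text
t: 21.07
tool_pos: [0.5627, -0.0294, -0.0054]
orientation: [-2.474, -1.933, 0.002]
force: [0.2, -0.5, -1.4]
opening: 0.0601
gripper_force: 0.0
```

Call:
play_rows(targets=[0,0,0,0,0,0,0,0,0,0,0,0,0,0,0,0,0,0,0,0,0,0,0,0,0,0,0,0,0,0,0,0], grip=3, grip_force=10)

```text
t: 21.73
tool_pos: [0.5649, -0.0305, -0.0028]
orientation: [2.476, 1.932, 0.002]
force: [0.2, 0.8, 6.2]
opening: 0.0362
gripper_force: 10.0
```

```bash
python3 go.py .5645,-.0305,.09,76 .5503,-.2627,.09 .5503,-.2627,-.01
```

```text
t 21.73 pos [ 0.5649 -0.0305 -0.0028] psi 75.92 tilt [ 0.0021 -0.0001] open 0.0362 F [0.2 0.8 6.2] [-0.14  0.2   1.76  0.    1.18  0.1 ]
.5645,-.0305,.09,76 -> dx -0.01 dy -0.04 dz -9.28 roll -0.1 |d| 9.3
.5503,-.2627,.09 -> dx -22.87 dy 4.24 dz -0.00 roll 0.0 |d| 23.3
.5503,-.2627,-.01 -> dx 0.00 dy 0.00 dz 10.00 roll 0.0 |d| 10.0
```

Call:
play_rows(targets=[0,0,-0.6,0,0,0,-1.6,0,0,0,-3,0,0,0,-4.6,0,0,0,-6.2,0,0,0,-7.6,0,0,0,-8.6,0,0,0,-9,0])

```text
t: 22.4
tool_pos: [0.565, -0.0306, 0.0885]
orientation: [2.475, 1.931, 0.003]
force: [0.2, -0.5, -0.2]
opening: 0.0361
gripper_force: 10.0
```

Call:
play_rows(targets=[-0.8,0.2,0,0,-2.2,0.4,0,0,-4.2,0.8,0,0,-6.4,1.2,0,0,-8.6,1.7,0,0,-10.8,2.1,0,0,-13,2.5,0,0,-15.2,2.9,0,0])

```text
t: 23.07
tool_pos: [0.5538, -0.1862, 0.0845]
orientation: [-2.476, -1.931, 0.002]
force: [-0.2, -0.1, -0.8]
opening: 0.0361
gripper_force: 10.0
```

Call:
play_rows(targets=[-2.2,0.4,0,0,-4.2,0.8,0,0,-6,1.2,0,0,-7.2,1.4,0,0,-7.7,1.5,0,0,-7.7,1.5,0,0,-7.7,1.5,0,0,-7.7,1.5,0,0])

```text
t: 23.73
tool_pos: [0.5508, -0.2622, 0.0857]
orientation: [-2.476, -1.933, -0.0]
force: [-0.4, 0.8, -0.7]
opening: 0.0362
gripper_force: 10.0
```

```bash
python3 go.py .552,-.263,-.008; python3 - <<'E'
from h import *
from plant import read_state,eyes
s=read_state(); r=eyes.read_camera('wrist'); np.savez('w9.npz',pos=s['tool_pos'],rv=s['orientation'],**r)
cv2.imwrite('pics/w9.png',cv2.resize(r['image'][:,:,::-1],(800,600),interpolation=cv2.INTER_CUBIC))
# tile: bright low-saturation blob in the top view from the start, fit min-area rect
t=load('top'); hsv=cv2.cvtColor(t['image'],cv2.COLOR_RGB2HSV); m=((hsv[...,1]<50)&(hsv[...,2]>170)).astype('u1'); m[:,:305]=0;m[:,365:]=0;m[:130]=0;m[190:]=0
c=max(cv2.findContours(m,0,2)[0],key=cv2.contourArea); b=cv2.boxPoints(cv2.minAreaRect(c)); P=plane(t,b,.007); print(P.mean(0),np.linalg.norm(P-np.roll(P,1,0),axis=1),cv2.contourArea(c))
M=cv2.moments(c); print(plane(t,[M['m10']/M['m00'],M['m01']/M['m00']],.007))
E
```

```text
t 23.73 pos [ 0.5508 -0.2622  0.0857] psi 75.97 tilt [-0.0004  0.0006] open 0.0362 F [-0.4  0.8 -0.7] [-0.53  0.22  1.56  0.    1.36 -0.28]
.552,-.263,-.008 -> dx -0.05 dy 0.13 dz 9.37 roll 0.0 |d| 9.4
[ 0.5503658  -0.26324805  0.007     ] [0.10335724 0.1015831  0.10401286 0.10019335] 1116.5
[[ 0.55009417 -0.26303244  0.007     ]]
```

Call:
play_rows(targets=[0,0.1,1.5,0,0,0.1,3.2,0,0,0.1,5,0,0,0.1,6.6,0,0,0.1,7.8,0,0,0.1,8.6,0,0,0.1,9,0,0,0.1,9,0])

```text
t: 24.45
tool_pos: [0.5515, -0.2629, -0.0048]
orientation: [-2.475, -1.932, 0.001]
force: [-0.4, 0.6, -1.0]
opening: 0.0358
gripper_force: 10.0
```

Call:
play_rows(targets=[0,0,0.1,0,0,0,0.2,0,0,0,0.2,0,0,0,0.2,0])

```text
t: 24.78
tool_pos: [0.5523, -0.2638, -0.0053]
orientation: [2.476, 1.932, 0.001]
force: [0.8, 0.6, -0.2]
opening: 0.0364
gripper_force: 10.0
```

Call:
play_rows(targets=[0,0,0.1,0,0,0,0.2,0,0,0,0.2,0,0,0,0.2,0])

```text
t: 25.12
tool_pos: [0.5521, -0.2637, -0.0077]
orientation: [2.476, 1.932, 0.0]
force: [0.2, 0.2, 1.9]
opening: 0.0365
gripper_force: 10.0
```

Call:
play_rows(targets=[0,0,0,0,0,0,0,0,0,0,0,0,0,0,0,0,0,0,0,0,0,0,0,0], grip=6)

```text
t: 25.62
tool_pos: [0.5518, -0.2634, -0.0082]
orientation: [-2.477, -1.933, 0.0]
force: [-1.1, 0.4, 0.0]
opening: 0.0599
gripper_force: 0.0
```

Call:
play_rows(targets=[0,0,-1,0,0,0,-2.5,0,0,0,-4.5,0,0,0,-7,0,0,0,-9.5,0,0,0,-11,0,0,0,-12,0,0,0,-12,0])

```text
t: 26.28
tool_pos: [0.5535, -0.2644, 0.1156]
orientation: [2.473, 1.93, 0.003]
force: [0.1, -0.8, 1.6]
opening: 0.0598
gripper_force: 0.0
```

```bash
python3 - <<'E'
from h import *
from plant import read_state,eyes
r=eyes.read_camera('scene'); t=eyes.read_camera('top')
a=cv2.resize(r['image'][170:270,300:400,::-1],(400,400),interpolation=cv2.INTER_CUBIC)
b=cv2.resize(t['image'][130:230,300:400,::-1],(400,400),interpolation=cv2.INTER_CUBIC)
cv2.imwrite('pics/s10.png',np.hstack([a,b]))
E
python3 go.py .4445,-.303,.11,20 .4445,-.303,-.02
```

```text
t 26.38 pos [ 0.5517 -0.2634  0.1117] psi 75.93 tilt [ 0. -0.] open 0.0599 F [ 0.1  0.4 -0.6] [-0.53  0.2   1.53  0.    1.41 -0.28]
.4445,-.303,.11,20 -> dx -6.45 dy -9.44 dz 0.17 roll 55.9 |d| 11.4
.4445,-.303,-.02 -> dx 0.00 dy 0.00 dz 13.00 roll 0.0 |d| 13.0
```

View pics/s10.png

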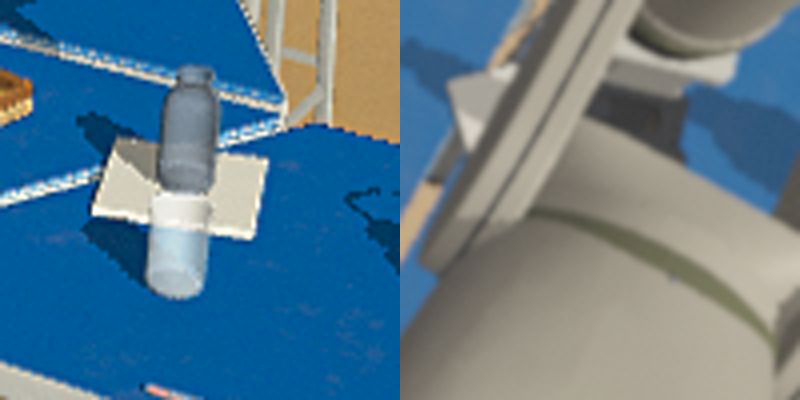

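Grey bottle stands upright in the middle of the tile, left half (188,130); beaker at (177,275). Next the beaker.

Call:
play_rows(targets=[-0.8,-1.2,0,7,-1.6,-2.3,0,14,-2.4,-3.5,0,21,-3.2,-4.7,0,28,-4,-5.9,0,35,-4.8,-7,0,42,-5.6,-8.2,0,49,-6.4,-9.3,0,56], grip=6.5)

```text
t: 27.05
tool_pos: [0.4442, -0.3021, 0.1097]
orientation: [-3.093, -0.534, 0.004]
force: [-0.3, 0.9, 0.6]
opening: 0.0649
gripper_force: 0.0
```

Call:
play_rows(targets=[0,0,0,0,0,0,0,0,0,0,0,0])

```text
t: 27.3
tool_pos: [0.446, -0.3024, 0.111]
orientation: [-3.092, -0.549, 0.001]
force: [0.4, -0.3, -0.7]
opening: 0.0649
gripper_force: 0.0
```

```bash
python3 go.py .4455,-.303,-.021,20;  python3 - <<'E'
from plant import read_state,eyes
from h import *
s=read_state(); r=eyes.read_camera('wrist'); np.savez('w11.npz',pos=s['tool_pos'],rv=s['orientation'],**r)
E
```

```text
t 27.30 pos [ 0.446  -0.3024  0.111 ] psi 20.13 tilt [-0.0009  0.0012] open 0.0649 F [ 0.4 -0.3 -0.7] [-0.69  0.01  1.74  0.    1.39  0.53]
.4455,-.303,-.021,20 -> dx -0.07 dy 0.04 dz 13.20 roll 0.1 |d| 13.2
```

Call:
play_rows(targets=[0,0,2,0,0,0,4,0,0,0,6,0,0,0,8,0,0,0,10,0,0,0,11.6,0,0,0,12.6,0,0,0,13,0])

```text
t: 28.02
tool_pos: [0.4453, -0.3016, -0.0202]
orientation: [-3.091, -0.546, 0.003]
force: [-0.1, -0.5, 0.3]
opening: 0.065
gripper_force: 0.0
```

Call:
play_rows(targets=[0,0,0,0,0,0,0,0,0,0,0,0])

```text
t: 28.27
tool_pos: [0.4471, -0.3036, -0.0168]
orientation: [3.093, 0.544, 0.002]
force: [0.9, 0.0, -0.7]
opening: 0.065
gripper_force: 0.0
```

Call:
play_rows(targets=[0,0,0,0,0,0,0,0,0,0,0,0,0,0,0,0,0,0,0,0,0,0,0,0,0,0,0,0,0,0,0,0], grip=3, grip_force=8)

```text
t: 28.93
tool_pos: [0.4462, -0.303, -0.0179]
orientation: [3.094, 0.543, 0.0]
force: [-1.0, 0.7, 2.5]
opening: 0.0368
gripper_force: 8.0
```

```bash
python3 go.py .4455,-.303,.10,20 .564,-.031,.10,20 .564,-.031,-.009,20
```

```text
t 28.93 pos [ 0.4462 -0.303  -0.0179] psi 19.93 tilt [ 0.0002 -0.0001] open 0.0368 F [-1.   0.7  2.5] [-0.69  0.16  1.84  0.    1.15  0.53]
.4455,-.303,.10,20 -> dx -0.06 dy -0.02 dz -11.79 roll -0.1 |d| 11.8
.564,-.031,.10,20 -> dx 20.44 dy -21.51 dz -0.00 roll 0.0 |d| 29.7
.564,-.031,-.009,20 -> dx 0.00 dy 0.00 dz 10.90 roll 0.0 |d| 10.9
```

Call:
play_rows(targets=[0,0,-0.6,0,0,0,-1.8,0,0,0,-3.6,0,0,0,-5.6,0,0,0,-7.6,0,0,0,-9.4,0,0,0,-10.6,0,0,0,-11,0])

```text
t: 29.6
tool_pos: [0.4475, -0.3041, 0.0954]
orientation: [3.091, 0.543, 0.005]
force: [0.9, 0.1, 0.8]
opening: 0.0368
gripper_force: 8.0
```

Call:
play_rows(targets=[0.5,-0.6,0,0,1.6,-1.7,0,0,3.2,-3.4,0,0,4.9,-5.2,0,0,6.6,-7,0,0,8.3,-8.8,0,0,10,-10.6,0,0,11.7,-12.4,0,0])

```text
t: 30.27
tool_pos: [0.513, -0.1444, 0.0902]
orientation: [-3.093, -0.543, 0.003]
force: [-0.1, 0.6, -0.6]
opening: 0.0369
gripper_force: 8.0
```

Call:
play_rows(targets=[1.7,-1.8,0,0,3.4,-3.6,0,0,5,-5.3,0,0,6.6,-6.9,0,0,7.8,-8.2,0,0,8.5,-8.9,0,0,8.7,-9.1,0,0,8.7,-9.1,0,0])

```text
t: 30.93
tool_pos: [0.5639, -0.0307, 0.0909]
orientation: [-3.093, -0.545, 0.003]
force: [-0.1, 0.5, -0.1]
opening: 0.0369
gripper_force: 8.0
```

Call:
play_rows(targets=[0,0,0,0,0,0,0,0,0,0,0,0])

```text
t: 31.18
tool_pos: [0.5643, -0.0322, 0.0919]
orientation: [3.094, 0.542, -0.0]
force: [0.1, 0.3, -0.1]
opening: 0.0373
gripper_force: 8.0
```

```bash
python3 go.py .5645,-.031,-.006,20
```

```text
t 31.18 pos [ 0.5643 -0.0322  0.0919] psi 19.86 tilt [-0.0001 -0.0002] open 0.0373 F [ 0.1  0.3 -0.1] [-0.15  0.09  1.69 -0.    1.36  1.08]
.5645,-.031,-.006,20 -> dx 0.06 dy -0.11 dz 9.79 roll -0.1 |d| 9.8
```

Call:
play_rows(targets=[0,-0.1,1.5,0,0,-0.1,3.2,0,0,-0.1,5,0,0,-0.1,6.8,0,0,-0.1,8.2,0,0,-0.1,9,0,0,-0.1,9.3,0,0,-0.1,9.4,0])

```text
t: 31.85
tool_pos: [0.5639, -0.0307, -0.0023]
orientation: [-3.094, -0.543, 0.001]
force: [-0.5, 0.3, -1.2]
opening: 0.0369
gripper_force: 8.0
```

Call:
play_rows(targets=[0,0,0.1,0,0,0,0.2,0,0,0,0.3,0,0,0,0.3,0,0,0,0.3,0])

```text
t: 32.27
tool_pos: [0.5645, -0.0303, -0.0046]
orientation: [3.094, 0.544, 0.001]
force: [0.1, -0.3, -0.4]
opening: 0.0366
gripper_force: 8.0
```

Call:
play_rows(targets=[0,0,0.1,0,0,0,0.1,0,0,0,0.1,0,0,0,0.1,0])

```text
t: 32.6
tool_pos: [0.5644, -0.0304, -0.0059]
orientation: [3.094, 0.544, 0.001]
force: [0.2, 0.5, 0.8]
opening: 0.0368
gripper_force: 8.0
```

Call:
play_rows(targets=[0,0,0,0,0,0,0,0,0,0,0,0,0,0,0,0,0,0,0,0,0,0,0,0], grip=6)

```text
t: 33.1
tool_pos: [0.5642, -0.0303, -0.0061]
orientation: [-3.094, -0.544, 0.0]
force: [0.3, -0.0, -0.2]
opening: 0.0597
gripper_force: 0.0
```

Call:
play_rows(targets=[0,0,-1,0,0,0,-3,0,0,0,-6,0,0,0,-9.5,0,0,0,-13,0,0,0,-16.5,0,0,0,-19.5,0,0,0,-20.6,0])

```text
t: 33.77
tool_pos: [0.5667, -0.0307, 0.2069]
orientation: [3.092, 0.543, 0.013]
force: [1.0, -0.1, 1.1]
opening: 0.0602
gripper_force: 0.0
```

Call:
play_rows(targets=[0.2,-1,0,0,0.6,-3,0,0,1.2,-6,0,0,1.8,-9,0,0,2.5,-12,0,0,3.1,-15,0,0,3.7,-18,0,0,4.3,-21,0,0])

```text
t: 34.43
tool_pos: [0.531, 0.1835, 0.1973]
orientation: [3.094, 0.544, -0.006]
force: [0.8, -1.3, 0.1]
opening: 0.0601
gripper_force: 0.0
```

Call:
play_rows(targets=[0.6,-3,0,-7,1.2,-6,0,-14,1.7,-8.4,0,-21,2.1,-9.8,0,-28,2.1,-9.8,0,-35,2.1,-9.8,0,-42,2.1,-9.8,0,-49,2.1,-9.8,0,-56])

```text
t: 35.1
tool_pos: [0.5176, 0.2814, 0.1971]
orientation: [-2.469, -1.94, 0.006]
force: [0.4, 0.1, -0.2]
opening: 0.06
gripper_force: 0.0
```

Call:
play_rows(targets=[0,0,0,0,0,0,0,0,0,0,0,0])

```text
t: 35.35
tool_pos: [0.5186, 0.2811, 0.1986]
orientation: [-2.48, -1.927, 0.003]
force: [-0.1, 0.0, -0.4]
opening: 0.06
gripper_force: 0.0
```

```bash
python3 go.py .5192,.2808,.056,76; python3 - <<'E'
from h import *
from plant import read_state,eyes
s=read_state(); r=eyes.read_camera('wrist'); np.savez('w12.npz',pos=s['tool_pos'],rv=s['orientation'],**r)
# red bulb blobs -> positions
hsv=cv2.cvtColor(r['image'],cv2.COLOR_RGB2HSV); m=(((hsv[...,0]<6)|(hsv[...,0]>174))&(hsv[...,1]>120)&(hsv[...,2]>110)).astype('u1')
n,l,st,c=cv2.connectedComponentsWithStats(m)
for i in range(1,n):
    if st[i,4]>40: print(st[i],c[i],'tall?',wplane(r|{'pos':s['tool_pos'],'rv':s['orientation']},c[i],.128)[0],'short?',wplane(r|{'pos':s['tool_pos'],'rv':s['orientation']},c[i],.105)[0])
E
```

```text
t 35.35 pos [0.5186 0.2811 0.1986] psi 75.70 tilt [-0.0019 -0.0007] open 0.0600 F [-0.1  0.  -0.4] [0.41 0.1  1.49 0.   1.56 0.66]
.5192,.2808,.056,76 -> dx -0.01 dy 0.07 dz 14.26 roll -0.3 |d| 14.3
```

Call:
play_rows(targets=[0,0,2,0,0,0,4,0,0,0,6.2,0,0,0,8.4,0,0,0,10.6,0,0,0,12.4,0,0,0,13.7,0,0,0,14.2,0], grip=5.5)

```text
t: 36.07
tool_pos: [0.5178, 0.2803, 0.0552]
orientation: [-2.478, -1.93, 0.006]
force: [-1.0, -0.3, 0.3]
opening: 0.0552
gripper_force: 0.0
```

Call:
play_rows(targets=[0,0,0,0,0,0,0,0,0,0,0,0])

```text
t: 36.32
tool_pos: [0.5205, 0.2815, 0.0596]
orientation: [2.477, 1.932, 0.004]
force: [0.3, 0.7, -0.0]
opening: 0.055
gripper_force: 0.0
```

Call:
play_rows(targets=[0,0,0,0,0,0,0,0,0,0,0,0,0,0,0,0,0,0,0,0,0,0,0,0,0,0,0,0,0,0,0,0], grip=2.4, grip_force=15)

```text
t: 36.98
tool_pos: [0.5196, 0.2812, 0.0583]
orientation: [2.477, 1.933, 0.001]
force: [-1.1, 0.5, 3.2]
opening: 0.0293
gripper_force: 15.0
```

```bash
python3 go.py .4995,-.061,.056,76
```

```text
t 36.98 pos [0.5196 0.2812 0.0583] psi 75.93 tilt [0.0004 0.0002] open 0.0293 F [-1.1  0.5  3.2] [0.41 0.19 1.64 0.   1.3  0.65]
.4995,-.061,.056,76 -> dx -33.68 dy 6.37 dz 0.23 roll -0.1 |d| 34.3
```

Call:
play_rows(targets=[0,0,-0.8,0,0,0,-2.2,0,0,0,-4.2,0,0,0,-6.4,0,0,0,-8.6,0,0,0,-10.8,0,0,0,-12.6,0,0,0,-13.5,0])

```text
t: 37.65
tool_pos: [0.5204, 0.2814, 0.1962]
orientation: [2.476, 1.932, 0.005]
force: [0.6, 0.5, -1.1]
opening: 0.0297
gripper_force: 15.0
```

Call:
play_rows(targets=[-0.8,0.2,0,0,-2.4,0.5,0,0,-4.6,0.9,0,0,-7,1.3,0,0,-9.4,1.8,0,0,-11.8,2.3,0,0,-14.2,2.7,0,0,-16.6,3.2,0,0])

```text
t: 38.32
tool_pos: [0.5086, 0.1104, 0.1909]
orientation: [-2.476, -1.932, 0.004]
force: [-0.6, 0.2, -1.3]
opening: 0.0298
gripper_force: 15.0
```

Call:
play_rows(targets=[-2.4,0.5,0,0,-4.8,0.9,0,0,-7.2,1.4,0,0,-9.6,1.8,0,0,-12,2.3,0,0,-14.2,2.7,0,0,-16.2,3.1,0,0,-17.1,3.2,0,0])

```text
t: 38.98
tool_pos: [0.4981, -0.064, 0.1911]
orientation: [-2.478, -1.929, 0.004]
force: [0.3, -0.1, -1.5]
opening: 0.0299
gripper_force: 15.0
```

Call:
play_rows(targets=[0,0,0,0,0,0,0,0,0,0,0,0,0,0,0,0])

```text
t: 39.32
tool_pos: [0.4995, -0.0603, 0.1927]
orientation: [-2.475, -1.934, 0.0]
force: [-0.7, 0.2, -0.9]
opening: 0.0294
gripper_force: 15.0
```

```bash
python3 go.py .4998,-.0608,.066,76
```

```text
t 39.32 pos [ 0.4995 -0.0603  0.1927] psi 76.00 tilt [-0.0004  0.0004] open 0.0294 F [-0.7  0.2 -0.9] [-0.22 -0.14  1.73  0.    1.55  0.02]
.4998,-.0608,.066,76 -> dx -0.04 dy 0.04 dz 12.67 roll -0.0 |d| 12.7
```

Call:
play_rows(targets=[0,0,2,0,0,0,4,0,0,0,6,0,0,0,8,0,0,0,10,0,0,0,11.3,0,0,0,12,0,0,0,12.3,0])

```text
t: 39.98
tool_pos: [0.4987, -0.0604, 0.0686]
orientation: [-2.474, -1.933, 0.002]
force: [0.2, 0.1, -1.1]
opening: 0.0295
gripper_force: 15.0
```

Call:
play_rows(targets=[0,0,0,0,0,0,0.1,0,0,0,0.2,0,0,0,0.2,0,0,0,0.2,0,0,0,0.2,0])

```text
t: 40.48
tool_pos: [0.4999, -0.0615, 0.0684]
orientation: [2.476, 1.932, 0.001]
force: [-0.1, 0.5, -0.7]
opening: 0.0296
gripper_force: 15.0
```

```bash
python3 go.py
```

```text
t 40.48 pos [ 0.4999 -0.0615  0.0684] psi 75.92 tilt [ 0.0008 -0.0001] open 0.0296 F [-0.1  0.5 -0.7] [-0.22 -0.05  1.88  0.    1.31  0.02]
```

Call:
play_rows(targets=[0,0,0.1,0,0,0,0.2,0,0,0,0.2,0,0,0,0.2,0,0,0,0.2,0])

```text
t: 40.9
tool_pos: [0.4998, -0.0615, 0.0663]
orientation: [2.477, 1.932, 0.0]
force: [-0.5, -0.9, 2.9]
opening: 0.0296
gripper_force: 15.0
```

Call:
play_rows(targets=[0,0,0.1,0,0,0,0.1,0,0,0,0.1,0,0,0,0.1,0])

```text
t: 41.23
tool_pos: [0.5002, -0.0616, 0.0662]
orientation: [2.476, 1.932, 0.001]
force: [-2.7, -0.3, 8.9]
opening: 0.0296
gripper_force: 15.0
```

Call:
play_rows(targets=[0,0,0,0,0,0,0,0,0,0,0,0,0,0,0,0,0,0,0,0,0,0,0,0], grip=5.5)

```text
t: 41.73
tool_pos: [0.4994, -0.0614, 0.0647]
orientation: [-2.477, -1.932, 0.0]
force: [-0.4, -0.4, 0.1]
opening: 0.0548
gripper_force: 0.0
```

Call:
play_rows(targets=[0,0,-1,0,0,0,-2.5,0,0,0,-4.5,0,0,0,-7,0,0,0,-9.5,0,0,0,-12,0,0,0,-13.5,0,0,0,-13.5,0])

```text
t: 42.4
tool_pos: [0.502, -0.0619, 0.2053]
orientation: [2.472, 1.929, 0.008]
force: [1.4, -0.3, 1.3]
opening: 0.055
gripper_force: 0.0
```

Call:
play_rows(targets=[1,0,0,0,3,0.1,0,0,6,0.2,0,0,9,0.3,0,0,12,0.4,0,0,15,0.5,0,0,18,0.6,0,0,21,0.7,0,0])

```text
t: 43.07
tool_pos: [0.5563, 0.1427, 0.1978]
orientation: [-2.475, -1.932, 0.004]
force: [-0.0, 0.1, 0.2]
opening: 0.055
gripper_force: 0.0
```

Call:
play_rows(targets=[3,0.1,0,0,6,0.2,0,0,9,0.3,0,0,12,0.4,0,0,14.5,0.5,0,0,16.2,0.6,0,0,16.5,0.6,0,0,16.5,0.6,0,0])

```text
t: 43.73
tool_pos: [0.602, 0.3003, 0.1975]
orientation: [-2.474, -1.934, 0.005]
force: [-0.6, -0.7, 0.6]
opening: 0.055
gripper_force: 0.0
```

Call:
play_rows(targets=[0,0,0,0,0,0,0,0,0,0,0,0])

```text
t: 43.98
tool_pos: [0.6033, 0.298, 0.1999]
orientation: [2.478, 1.931, -0.001]
force: [-0.0, 0.3, 0.1]
opening: 0.055
gripper_force: 0.0
```

```bash
python3 go.py .6033,.299,.030,76
```

```text
t 43.98 pos [0.6033 0.298  0.1999] psi 75.86 tilt [-0.0002 -0.0003] open 0.0550 F [-0.   0.3  0.1] [ 0.38  0.32  1.23 -0.    1.59  0.63]
.6033,.299,.030,76 -> dx 0.10 dy -0.02 dz 16.99 roll -0.1 |d| 17.0
```

Call:
play_rows(targets=[0.1,0,2,0,0.1,0,4.5,0,0.1,0,7.2,0,0.1,0,10,0,0.1,0,12.6,0,0.1,0,14.8,0,0.1,0,16.3,0,0.1,0,17,0])

```text
t: 44.65
tool_pos: [0.6021, 0.2987, 0.0272]
orientation: [-2.477, -1.931, 0.005]
force: [0.0, 0.2, -0.9]
opening: 0.0549
gripper_force: 0.0
```

Call:
play_rows(targets=[0,0,0,0,0,0,0,0,0,0,0,0])

```text
t: 44.9
tool_pos: [0.605, 0.3006, 0.0322]
orientation: [2.476, 1.932, 0.005]
force: [0.1, -0.5, 0.3]
opening: 0.055
gripper_force: 0.0
```

Call:
play_rows(targets=[0,0,0,0,0,0,0,0,0,0,0,0,0,0,0,0,0,0,0,0,0,0,0,0,0,0,0,0,0,0,0,0], grip=2, grip_force=12)

```text
t: 45.57
tool_pos: [0.6037, 0.3003, 0.0302]
orientation: [-2.477, -1.933, -0.0]
force: [-0.6, 0.5, 1.7]
opening: 0.0252
gripper_force: 12.0
```

```bash
python3 go.py .5194,.0262,.030,76
```

```text
t 45.57 pos [0.6037 0.3003 0.0302] psi 75.93 tilt [0.0002 0.0002] open 0.0252 F [-0.6  0.5  1.7] [0.39 0.43 1.41 0.   1.3  0.63]
.5194,.0262,.030,76 -> dx -28.63 dy -1.51 dz 0.02 roll -0.1 |d| 28.7
```

Call:
play_rows(targets=[0,0,-0.8,0,0,0,-2.2,0,0,0,-4,0,0,0,-6,0,0,0,-8,0,0,0,-10,0,0,0,-11.6,0,0,0,-12.5,0])

```text
t: 46.23
tool_pos: [0.605, 0.3007, 0.1594]
orientation: [2.476, 1.932, 0.007]
force: [0.4, 0.8, 0.1]
opening: 0.0254
gripper_force: 12.0
```

Call:
play_rows(targets=[-0.8,0,0,0,-2.2,-0.1,0,0,-4.2,-0.2,0,0,-6.4,-0.3,0,0,-8.6,-0.4,0,0,-10.8,-0.5,0,0,-13,-0.7,0,0,-15,-0.8,0,0])

```text
t: 46.9
tool_pos: [0.5578, 0.1548, 0.1536]
orientation: [-2.477, -1.932, 0.003]
force: [0.3, -0.0, -0.4]
opening: 0.0255
gripper_force: 12.0
```

Call:
play_rows(targets=[-2.2,-0.1,0,0,-4.4,-0.2,0,0,-6.6,-0.3,0,0,-8.8,-0.4,0,0,-10.8,-0.5,0,0,-12.4,-0.6,0,0,-13.4,-0.7,0,0,-13.5,-0.7,0,0])

```text
t: 47.57
tool_pos: [0.5186, 0.0256, 0.1541]
orientation: [-2.478, -1.93, 0.002]
force: [0.1, 0.5, -0.4]
opening: 0.0253
gripper_force: 12.0
```

Call:
play_rows(targets=[0,0,0,0,0,0,0,0,0,0,0,0,0,0,0,0])

```text
t: 47.9
tool_pos: [0.5198, 0.0281, 0.1548]
orientation: [-2.476, -1.934, -0.0]
force: [0.2, -0.7, -0.3]
opening: 0.025
gripper_force: 12.0
```

```bash
python3 go.py .5195,.027,.038,76
```

```text
t 47.90 pos [0.5198 0.0281 0.1548] psi 75.99 tilt [-0.0002  0.0002] open 0.0250 F [ 0.2 -0.7 -0.3] [-0.04 -0.07  1.74  0.    1.48  0.2 ]
.5195,.027,.038,76 -> dx -0.12 dy -0.01 dz 11.68 roll -0.0 |d| 11.7
```

Call:
play_rows(targets=[-0.1,0,2,0,-0.1,0,4,0,-0.1,0,6,0,-0.1,0,8,0,-0.1,0,9.5,0,-0.1,0,10.6,0,-0.1,0,11.2,0,-0.1,0,11.3,0])

```text
t: 48.57
tool_pos: [0.5187, 0.0268, 0.0407]
orientation: [-2.475, -1.932, 0.002]
force: [-1.0, 0.1, -0.9]
opening: 0.0257
gripper_force: 12.0
```

Call:
play_rows(targets=[0,0,0,0,0,0,0.1,0,0,0,0.2,0,0,0,0.2,0,0,0,0.2,0,0,0,0.2,0])

```text
t: 49.07
tool_pos: [0.5198, 0.0263, 0.0404]
orientation: [2.477, 1.932, 0.001]
force: [-0.6, 0.8, -1.4]
opening: 0.0253
gripper_force: 12.0
```

Call:
play_rows(targets=[0,0,0.1,0,0,0,0.1,0,0,0,0.1,0,0,0,0.1,0])

```text
t: 49.4
tool_pos: [0.5194, 0.0264, 0.0389]
orientation: [-2.477, -1.932, 0.0]
force: [0.5, -0.2, 0.2]
opening: 0.0257
gripper_force: 12.0
```

```bash
python3 go.py
```

```text
t 49.40 pos [0.5194 0.0264 0.0389] psi 75.92 tilt [-0.0001 -0.    ] open 0.0257 F [ 0.5 -0.2  0.2] [-0.05  0.03  1.86 -0.    1.25  0.2 ]
```

Call:
play_rows(targets=[0,0,0.1,0,0,0,0.1,0,0,0,0.1,0,0,0,0.1,0])

```text
t: 49.73
tool_pos: [0.5196, 0.0264, 0.0381]
orientation: [2.477, 1.933, 0.0]
force: [0.2, 0.2, 0.9]
opening: 0.0254
gripper_force: 12.0
```

Call:
play_rows(targets=[0,0,0,0,0,0,0,0,0,0,0,0,0,0,0,0,0,0,0,0,0,0,0,0], grip=5.2)

```text
t: 50.23
tool_pos: [0.5195, 0.0264, 0.0379]
orientation: [-2.477, -1.932, 0.0]
force: [-0.1, 0.5, 0.2]
opening: 0.0516
gripper_force: 0.0
```

Call:
play_rows(targets=[0,0,-1,0,0,0,-2.5,0,0,0,-4.5,0,0,0,-7,0,0,0,-10,0,0,0,-13,0,0,0,-15.5,0,0,0,-17,0])

```text
t: 50.9
tool_pos: [0.5209, 0.0263, 0.2126]
orientation: [2.474, 1.931, 0.006]
force: [1.0, -0.6, 0.1]
opening: 0.0521
gripper_force: 0.0
```

Call:
play_rows(targets=[2,0,0,0,5,0,0,0,8,0,0,0,11,0,0,0,14,0,0,0,17,0,0,0,20,0,0,0,22,0,0,0])

```text
t: 51.57
tool_pos: [0.5731, 0.2424, 0.2087]
orientation: [-2.475, -1.934, -0.001]
force: [1.5, 0.0, -0.1]
opening: 0.0522
gripper_force: 0.0
```

```bash
python3 - <<'E'
from h import *
from plant import eyes
r=eyes.read_camera('scene'); t=eyes.read_camera('top')
a=cv2.resize(r['image'][150:270,180:400,::-1],(790,431),interpolation=cv2.INTER_CUBIC)
b=cv2.resize(t['image'][120:170,215:370,::-1],(790,255),interpolation=cv2.INTER_CUBIC)
b=cv2.resize(t['image'][120:200,210:370,::-1],(338,169),interpolation=cv2.INTER_CUBIC)
c=np.zeros((600,790,3),'u1'); c[:431]=a; c[431:,:338]=b
cv2.imwrite('pics/final.png',c)
E
```

```text
(no output)
```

View pics/final.png

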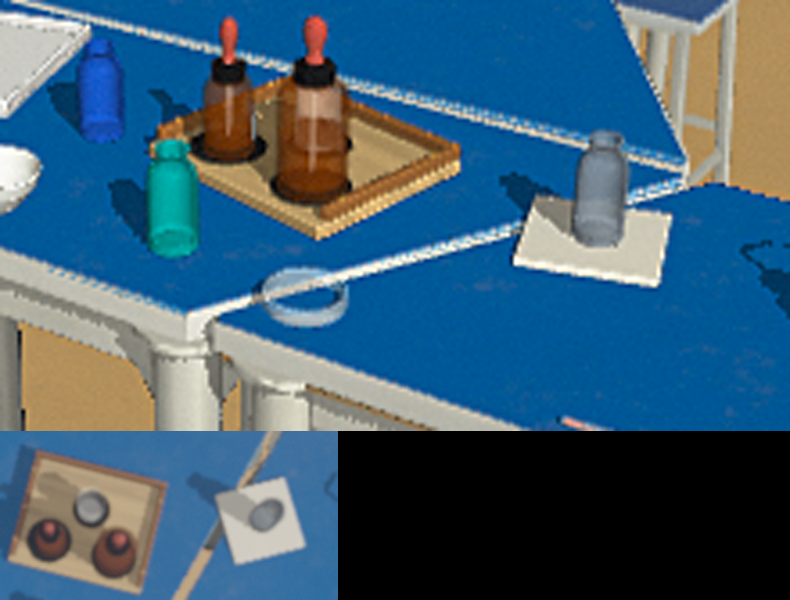

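The final view shows everything in place. Both droppers are upright on their own front discs at (233,150) and (312,185), the beaker is on the back disc (top view (92,507)), and the grey bottle is mid-tile at (598,235). The petri dish has not moved. Let the arm settle, then hand in.

Call:
play_rows(targets=[0,0,0,0,0,0,0,0,0,0,0,0,0,0,0,0])

```text
t: 52.0
tool_pos: [0.5731, 0.2386, 0.2083]
orientation: [2.478, 1.931, 0.0]
force: [-0.2, 0.3, -0.0]
opening: 0.0517
gripper_force: 0.0
```

```bash
python3 -c "
from plant import workorder
print(workorder.close_job())"
```

```text
the job is handed in; nothing more can be done
None
```

The job is handed in at 52 s of the 144 s: the grey bottle is on the middle of the tile, the beaker is on the back disc, both droppers are back on their own front discs, all upright, and the two dishes were never touched.

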